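# Stow an objective can in the roll-top store and pin the shutter

## Robot

A 6-joint arm with a two-finger parallel gripper is mounted at the origin on a cart in front of the work surface, level with it; the furniture and walls round the work are solid. World frame = base frame: x ahead of the robot, y to its left, z up, the work surface at z = 0. Lengths are in m, angles in rad, forces in N, time in s.
With the tool pointing down it reaches from about 0.35 to 0.975 m from the base axis. Payload 4.9 kg.
Tool frame: the origin (TCP) lies between the finger pads; the fingertips stand 17 mm ahead of it and the grasp point (between the pads) lies 2 mm behind it; z points along the fingers, x is the direction in which the jaws open and shut, and the axes are right-handed (so a half turn about z gives the same grasp; the last joint's range is limited). The gripper opens to 85 mm and grips with 20 to 120 N. Pads are 22 mm wide; open, the fingers measure 114 mm over their backs; the gripper's body (76 mm by 85 mm) begins 54 mm behind the grasp point. The pads swing forward as they close: fully open they stand 13 mm farther back than shut.
Start: joints at [-1.253, 0.053, 1.613, -0, 1.476, -0.119], TCP at [0.264, -0.566, 0.248] pointing down, gripper open.
Joint ranges: [-3.01, 3.01], [-1.01, 2.22], [0.06, 2.58], [-1.02, 4.17], [0.09, 2.62], [-3.14, 3.14]. Speed limits (rad/s): [2.57, 2.57, 3.14, 3.14, 3.14, 3.14].

## Interface

Orientations are given as [roll, pitch, yaw] about the fixed x, y, z axes, in that order (R = Rz(yaw) Ry(pitch) Rx(roll)).
In Python, from plant import arm, eyes gives the robot as it stands.
- The arm moves only by the tool arm_command, never from a script. Its argument "commands" is text: rows parted by semicolons, each of 5 numbers parted by spaces: the closure, from -1 (fully open) to 1 (shut), so that 0 is half open, then the shift along the tool's x, y, z in mm, then the turn about the tool's z in degrees. A call has 1 to 20 rows; each row shifts and turns the pose as measured when the row begins, along the tool's axes as they then stand; what a row does not reach is not made up. A row lasts 1/10 s, in which the tool goes at most 50 mm and 8.59 degrees, less where a joint would pass 70% of its speed; a pose out of reach is approached as far as the arm can. A call is refused whole if a number of a shift passes 50 or a number of a turn 8.59, either way. A call with a gripper value outside its range is refused whole. The fingers move at their own pace and stop on an object; "squeeze" is the grip in N (left out, the last holds). Time passes only in rows, so rows that do not move let the fingers close. It gives the time, the measured TCP pose, the force and the opening at its end, in the units of the state.
- arm.get_state(): the state, without advancing time (a new reading comes with each control period).
- eyes.capture(name): name is "side" or "top"; returns a dict with "image" (480x640x3 uint8, blue, green, red), "z_map" (480x640 float32, m along the optical axis (not along the pixel's ray), 0 where there is no reading), "fovy" (degrees; the focal length in pixels is half the picture's height over the tangent of half this angle, whatever the lens; pixels are square), "cx", "cy" (the principal point, pixels), "world_from_camera" (4x4, takes a point from camera to world coordinates). Camera axes: x right, y down, z forward; pixel columns grow to the right and rows downward; lengths in m; the calibration is good to about 2 mm. A picture is of the moment at which its call begins.
- arm.sign_off(): hands the job in, once; it reports no verdict.
The state is a dict: "t": time; "joint_positions": joint angles; "qvel": joint speeds; "effort": joint torques, N m; "ee_pos": TCP position; "tool_rot": TCP orientation; "contact_force": force on the tool from outside, world axes, zero at the start; "torque": the same for the moment, N m; "width": opening from 0.0 (shut) to 1.0 (fully open).
Only numpy, scipy, OpenCV 4.12 (cv2) and the standard library are available. Lean on these libraries where they do the work, as an engineer would, in place of code of your own. Each camera call takes 0.05 s, during which the arm holds its last target.

## Task

Put the objective can with the yellow dot on its lid away in the roll-top store: roll the slatted shutter right back, stand the can upright on the floor inside the store and let go of it, then roll the shutter fully shut again. Finally take the red-handled lock pin out of its parking block and drop it fully home through both lugs, shutter lug and store lug, so that the shutter is locked; leave the other things on the bench where they are.

Things in the scene. Friction and masses are not known exactly. Their poses are not given: they have to be found in the camera images.
- cabinet: roll-top bench store, fixed; white shell, blue cheeks, 268 wide (y), x -140 to +140, 190 mm high. Origin on the bench below the shutter's axis, mid-width; x to its rear (pull and lugs on the -x side), z up. Inner floor 12 mm up, x -126 to 0 (roofed behind), y +-125. Front wall, x -134 to -126, 56 high. Rolled back, x below 0 is open from above; slats and shell behind it
- door (a joint): angle of the slatted grey shutter along its arc about the store's y axis, 50 mm above the store's origin: 0 fully shut (stop), 1.83 rad fully back (stop); grows as the pull goes up and to the rear. Starts at 0 to 0.35. Slats at radius 126 to 134 mm. Friction takes about 1 N at the pull; stays where it is left
- door_pull (a point): centre of the black knob of the shutter's pull, on the lead slat, mid-width, 168 mm from the shutter's axis: a barrel along the store's y, 22 mm thick, 36 mm long over its domed ends, on a stem 16 mm wide. Pinch the domed ends (36 mm, fingers along the store's y) from above; it turns between the fingers along the arc. It stands 9 degrees plus the joint angle up from the store's front (-x)
- yellow_can: objective can to be put away: dark cylinder with a pale label and black lid with a YELLOW dot on top; lid 39 mm diameter (z = 46 to 66 mm), body 35 mm diameter, 66 mm high, about 70 g. Origin at the centre of its underside, z up its axis; starts upright on the bench
- blue_can: bystander: objective can of the same shape and size with a BLUE dot on the lid. Origin at the centre of its underside
- stow_spot (a point): a handy spot for the can: on the store's inner floor, 58 mm in front of the shutter's axis, midway between the cheeks
- lock_pin: lock pin, 90 mm long: steel shank 12 mm diameter, 50 mm long with a tapered nose 8 mm across at the end; then a collar 26 mm diameter, 5 mm thick; then a red round handle 20 mm diameter, 35 mm long. 90 g. Origin at the lower end of the shank, z up along the pin towards the handle. Starts upright in the parking block, its collar on the block
- pin_grip (a point): middle of the pin's red handle, 74 mm above the lower end of the shank
- pin_block: grey parking block for the pin, 56 x 56 x 56 mm, fixed, with an upright 18 mm through hole at its centre. Origin at the centre of its underside
- door_hole (a point): mouth (upper face) of the upright 18 mm hole in the steel lug on the shutter's lead slat; lug 8 mm thick. It turns with the shutter; only when fully shut is it straight above lock_hole, its mouth then 70 mm above the bench, 85 mm to the store's -y side of the pull
- lock_hole (a point): mouth (upper face, 48 mm above the bench) of the upright 17 mm hole in the blue store lug, 12 mm thick, 160 mm in front of the shutter's axis. With the pin fully home its collar rests on the shutter lug, and the shank's end is 28 mm below this point (20 mm above the bench)
- dish: bystander: clear glass dish, 62 mm diameter, 16 mm high. Origin at the centre of its underside
- mailer: bystander: white slide mailer, 35 x 84 x 13 mm, lying flat. Origin at the centre of its underside
- wash_bottle: bystander: white wash bottle with a blue cap, 201 mm high. Origin at the centre of its underside
Mind the look-alikes: they are no part of the job. What is shaped like the pin_block but purple is not meant.

How it is judged:
On the way, in this order (a step that is already met when the one before it is completed fails the run):
1. the shutter is rolled back (door above 1.45 rad) (value of joint door above 1.45 rad), for 0.1 s.
2. the yellow-dot can stands upright on the floor inside the store, let go (x of yellow_can in the frame of cabinet between -0.115 and 0.1 m and y of yellow_can in the frame of cabinet between -0.115 and 0.115 m and height (world z) of yellow_can below 0.018 m and angle between yellow_can's own z axis and vertical below 0.15 rad and contact force between the fingers and yellow_can below 0.1 N), for 0.2 s.
3. the shutter is shut (door below 0.06 rad) (value of joint door below 0.06 rad), for 0.2 s.
4. the pin is fully home through both lugs (horizontal distance between lock_pin and lock_hole below 0.006 m and z of lock_pin in the frame of lock_hole below -0.022 m and angle between lock_pin's own z axis and vertical below 0.15 rad), for 0.2 s.
At the end, for the whole second after the job is handed in: Shutter shut (within 0.04 rad of its stop); yellow-dot can upright (0.15 rad), at rest on the floor inside the store; lock pin upright and at rest through both lugs, its lower end within 6 mm sideways of the hole axis and at least 22 mm below the store lug's upper face (all of step 4 and value of joint door below 0.04 rad and x of yellow_can in the frame of cabinet between -0.115 and 0.1 m and y of yellow_can in the frame of cabinet between -0.115 and 0.115 m and height (world z) of yellow_can below 0.018 m and angle between yellow_can's own z axis and vertical below 0.15 rad and linear speed of each of lock_pin, yellow_can below 0.02 m/s); the robot touches nothing.
It fails at once if the blue-dot can is moved more than 30 mm (distance of blue_can from where it was at the start of the episode above 0.03 m).
It fails at once if the dish is moved more than 30 mm (distance of dish from where it was at the start of the episode above 0.03 m).
It fails at once if the slide mailer is moved more than 30 mm (distance of mailer from where it was at the start of the episode above 0.03 m).
It fails at once if the wash bottle is moved more than 30 mm (distance of wash_bottle from where it was at the start of the episode above 0.03 m).
It also fails if it takes over 72 s, if anything falls off the work surface, if the arm or the gripper's body presses on something with over 40 N, if the wrist force passes 120 N, or if a joint passes its speed limit or range.

## Working session

There is one attempt and no reset: what is moved stays moved. The work goes in short steps, Python scripts to look and compute and a tool call to move; the robot and the scene stay as the last step left them, time stands still between calls to the robot, and variables do not carry over. Pictures are saved under pics/ and viewed, and the job is handed in when it is done.

Besides the shell and the picture viewer there is one more tool, called after ">>>" in YAML: its name, and indented under it one key for each argument. arm_command: Moves the arm, as the interface text tells. Its arguments: {"type":"object","properties":{"commands":{"type":"string"},"squeeze":{"type":"number"}},"required":["commands"]}

```bash
mkdir -p pics; ls; cat > h.py <<'E'
import numpy as np, cv2
from plant import arm, eyes
def cap(n,save=None):
    c=eyes.capture(n)
    if save: cv2.imwrite('pics/'+save,c['image'])
    np.savez('pics/last_'+n+'.npz',**c)
    return c
def cloud(c):
    z=c['z_map'];f=240/np.tan(np.radians(c['fovy'])/2)
    v,u=np.mgrid[0:480,0:640]
    P=np.stack([(u-c['cx'])/f*z,(v-c['cy'])/f*z,z],-1)
    T=np.array(c['world_from_camera'])
    return P@T[:3,:3].T+T[:3,3]
E
python3 - <<'E'
from h import *
for n in('side','top'):
    c=cap(n,n+'0.png');print(n,c['fovy'],c['cx'],c['cy'],np.round(c['world_from_camera'],3))
print(arm.get_state())
E
```

```text
pics
side 56.10032481509825 314.4002877107909 240.16028498329229 [[ 0.981 -0.096  0.171  0.276]
 [-0.195 -0.417  0.888 -1.226]
 [-0.014 -0.904 -0.427  0.658]
 [ 0.     0.     0.     1.   ]]
top 49.13805370814064 320.72106037614054 242.7262415138173 [[ 2.800e-02 -9.890e-01  1.430e-01  3.070e-01]
 [-1.000e+00 -2.800e-02 -1.000e-03 -2.000e-02]
 [ 5.000e-03 -1.430e-01 -9.900e-01  1.517e+00]
 [ 0.000e+00  0.000e+00  0.000e+00  1.000e+00]]
{'t': 0.1, 'joint_positions': array([-1.25300298e+00,  5.33008244e-02,  1.61415124e+00, -8.92714847e-06,
        1.47602837e+00, -1.18985266e-01]), 'qvel': array([-0.00158275, -0.0016391 , -0.00266114, -0.00042023,  0.0007703 ,
       -0.00071294]), 'effort': array([ 1.42716493e-03, -3.94906998e+01, -3.71363032e+01, -5.91450907e-05,
        3.91257025e-03, -1.30200925e-05]), 'ee_pos': array([ 0.26422666, -0.5658072 ,  0.24718301]), 'tool_rot': array([-3.14137739e+00,  1.87548960e-03, -1.13401666e+00]), 'contact_force': array([ 0.14254529, -0.53336646,  0.09693026]), 'torque': array([-0.00138291,  0.02021999,  0.05598435]), 'width': 1.0007661185821004}
```

View pics/side0.png

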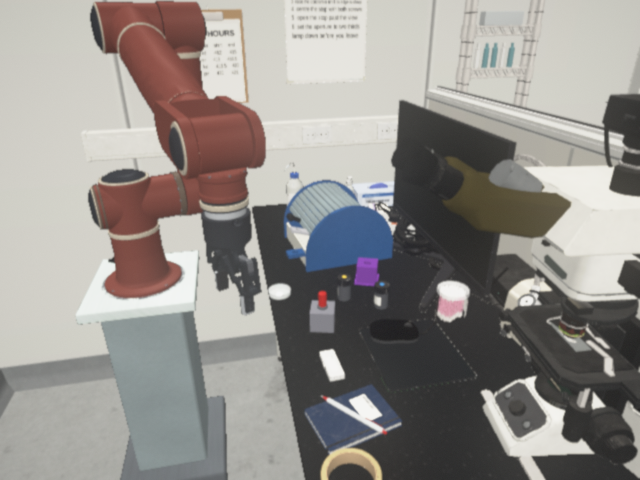

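View pics/top0.png

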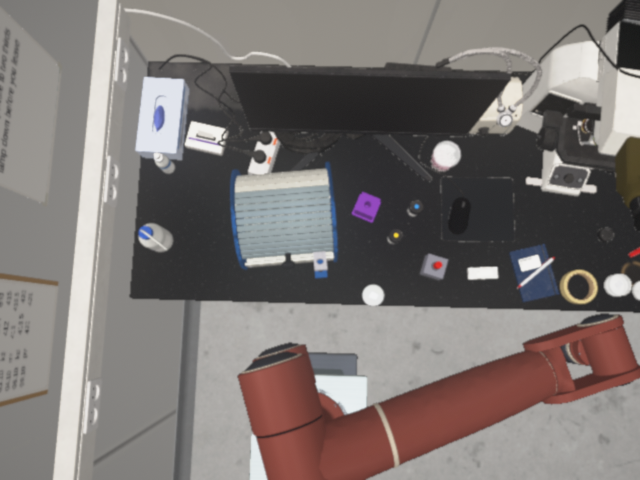

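The top view shows the store near (285,215), the yellow-dot can at (396,237), blue can at (416,208), pin in its block at (435,266), dish at (373,295) and mailer at (483,273). The store lug is at (320,265).

```bash
python3 - <<'E'
from h import *
c=dict(np.load('pics/last_top.npz'));P=cloud(c);np.save('pics/Pt.npy',P)
cv2.imwrite('pics/topz.png',cv2.resize(c['image'][150:310,220:510],None,fx=2.7,fy=2.7,interpolation=cv2.INTER_CUBIC))
s=dict(np.load('pics/last_side.npz'))
cv2.imwrite('pics/sidez.png',cv2.resize(s['image'][160:360,250:490],None,fx=3,fy=3,interpolation=cv2.INTER_CUBIC))
for n,(u,v) in dict(yel=(396,237),blue=(416,208),pin=(436,266),dish=(373,295),lug=(320,262),lug2=(320,272),purple=(367,207)).items():
    print(n,np.round(P[v,u],3))
img=c['image'].astype(int)
hsv=cv2.cvtColor(c['image'],cv2.COLOR_BGR2HSV)
def blob(n,m):
    k,l,st,ce=cv2.connectedComponentsWithStats(m.astype(np.uint8))
    for i in range(1,k):
        if st[i,4]>4: 
            q=P[l==i]; print(n,st[i],np.round(ce[i],1),np.round(np.median(q,0),3))
roi=np.zeros((480,640),bool);roi[150:305,225:500]=1
H,S,V=[hsv[...,i].astype(int) for i in range(3)]
blob('yellow',roi&(H>20)&(H<35)&(S>130)&(V>100))
blob('red',roi&((H<8)|(H>172))&(S>130)&(V>100))
blob('blue',roi&(H>98)&(H<120)&(S>120)&(V>70))
E
```

```text
yel [ 0.539 -0.231  0.064]
blue [ 0.624 -0.287  0.065]
pin [ 0.457 -0.336  0.098]
dish [ 0.378 -0.174  0.02 ]
lug [ 0.465 -0.021  0.047]
lug2 [ 0.436 -0.021  0.049]
purple [ 0.625 -0.15   0.056]
yellow [393 233   6   5  24] [395.7 234.9] [ 0.545 -0.231  0.066]
red [434 262   8   7  47] [437.5 264.9] [ 0.461 -0.341  0.094]
blue [326 162  12  99 252] [333.  213.3] [ 0.573 -0.052  0.17 ]
blue [231 171  15  98 312] [234.8 224.3] [0.535 0.205 0.169]
blue [414 204   5   5  20] [416.1 206. ] [ 0.629 -0.287  0.067]
blue [318 260   4   3  10] [319.8 261. ] [ 0.467 -0.02   0.047]
blue [315 271  13   7  77] [320.8 274.3] [ 0.431 -0.024  0.047]
```

View pics/topz.png

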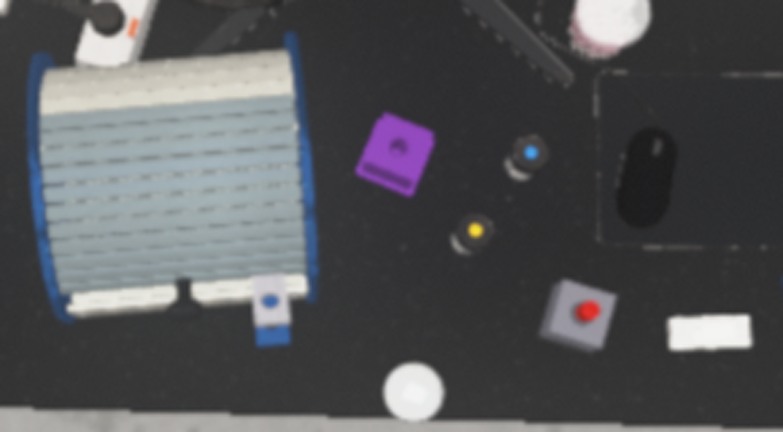

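View pics/sidez.png

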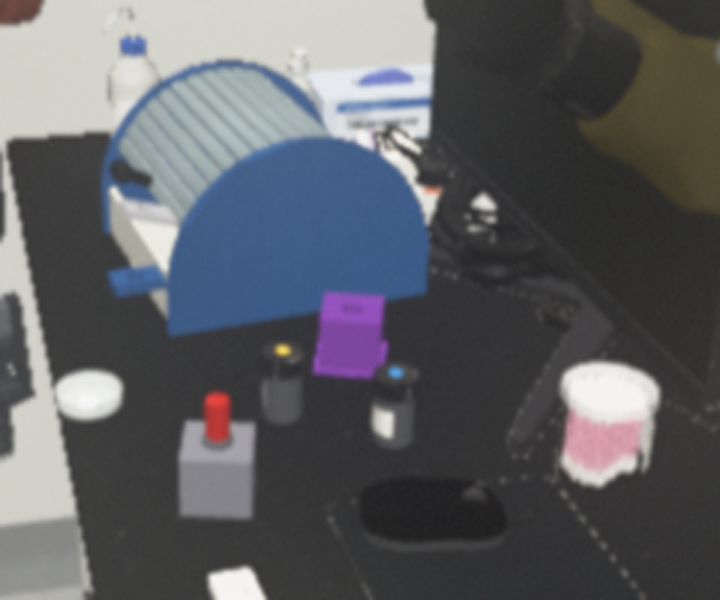

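```bash
cat > fit.py <<'E'
from h import *
from scipy.optimize import least_squares
E
python3 - <<'E'
from h import *
from scipy.optimize import least_squares
c=dict(np.load('pics/last_top.npz'));P=cloud(c)
s=dict(np.load('pics/last_side.npz'));Q=cloud(s)
hsv=cv2.cvtColor(c['image'],cv2.COLOR_BGR2HSV).astype(int)
def slat(P):
    return P[(P[...,2]>0.10)&(P[...,0]>.40)&(P[...,0]<.72)&(P[...,1]>-.03)&(P[...,1]<.18)&(P[...,2]<.23)]
A=slat(P);print(len(A),A.min(0),A.max(0))
def res(p,A):
    x,y,yaw,r,z0=p
    d=A[:,:2]-[x,.075]; lx=d@[np.cos(yaw),np.sin(yaw)]
    return np.hypot(lx,A[:,2]-.05-z0)-r
for fz in (0,1):
    r=least_squares(lambda p:res([p[0],0,p[1],p[2],p[3]*fz],A),[.56,0,.134,0],loss='soft_l1',f_scale=.003)
    print(r.x,np.std(res([r.x[0],0,r.x[1],r.x[2],r.x[3]*fz],A)))
x0,yaw=r.x[:2]
# cheeks: blue pix, z>0.06
H,S,V=hsv[...,0],hsv[...,1],hsv[...,2]
m=(H>98)&(H<125)&(S>90)&(P[...,2]>.07)&(P[...,0]>.4)&(P[...,0]<.72)&(P[...,1]>-.12)&(P[...,1]<.26)
B=P[m]; R=np.array([[np.cos(yaw),np.sin(yaw)],[-np.sin(yaw),np.cos(yaw)]])
L=(B[:,:2]-[x0,.075])@R.T
for sgn in(-1,1):
    q=L[L[:,1]*sgn>0]; k=np.polyfit(q[:,0],q[:,1],1); print(sgn,len(q),np.percentile(q[:,1],[2,50,98]),k)
# side: outer face of -y cheek
hs=cv2.cvtColor(s['image'],cv2.COLOR_BGR2HSV).astype(int)
m=(hs[...,0]>98)&(hs[...,0]<125)&(hs[...,1]>90)&(Q[...,2]>.03)&(Q[...,2]<.15)&(Q[...,0]>.46)&(Q[...,0]<.68)&(Q[...,1]>-.12)&(Q[...,1]<.0)
B=Q[m];L=(B[:,:2]-[x0,.075])@R.T;print('side cheek',len(B),np.percentile(L[:,1],[5,50,95]),np.polyfit(L[:,0],L[:,1],1))
A2=slat(Q);r=least_squares(lambda p:res([p[0],0,p[1],p[2],p[3]],A2),[.56,0,.134,0],loss='soft_l1',f_scale=.003);print('side',len(A2),r.x)
E
```

```text
6858 [ 0.43480711 -0.02997329  0.1004077 ] [0.71885549 0.17998944 0.19321434]
[0.59022345 0.09530329 0.13014399 0.        ] 0.007309827167591928
[0.59003692 0.1038611  0.12193192 0.00995776] 0.007648173920613977
-1 294 [-0.12796243 -0.12386691 -0.11923609] [ 0.00360323 -0.12370938]
1 414 [0.12968739 0.13438496 0.14004521] [0.0075293  0.13465729]
side cheek 2338 [-0.13282778 -0.1287633  -0.12456008] [-0.00822115 -0.12853912]
side 1727 [ 0.60010378  0.09732212  0.14343192 -0.01128702]
```

```bash
cat >> h.py <<'E'
def proj(c,W):
    T=np.linalg.inv(np.array(c['world_from_camera']));p=np.asarray(W)@T[:3,:3].T+T[:3,3]
    f=240/np.tan(np.radians(float(c['fovy']))/2)
    return np.stack([p[:,0]/p[:,2]*f+c['cx'],p[:,1]/p[:,2]*f+c['cy']],-1)
def cabw(pose,L):
    x,y,w=pose;L=np.atleast_2d(np.asarray(L,float))
    return np.stack([x+np.cos(w)*L[:,0]-np.sin(w)*L[:,1],y+np.sin(w)*L[:,0]+np.cos(w)*L[:,1],L[:,2]],-1)
def overlay(c,pose,th,roi,sc,fn):
    im=cv2.resize(c['image'][roi[1]:roi[3],roi[0]:roi[2]],None,fx=sc,fy=sc,interpolation=cv2.INTER_CUBIC)
    def dr(L,col):
        p=(proj(c,cabw(pose,L))+.5-[roi[0],roi[1]])*sc-.5
        cv2.polylines(im,[np.round(p*8).astype(int)],False,col,1,cv2.LINE_AA,3)
    a=np.linspace(0,np.pi,60)
    for y in(-.134,.134): 
        dr(np.stack([-.14*np.cos(a),0*a+y,.05+.14*np.sin(a)],-1),(0,0,255)); dr([[-.14,y,.05],[-.14,y,0],[.14,y,0],[.14,y,.05]],(0,0,255))
    b=np.linspace(0,2*np.pi,30)
    dr(np.stack([-.16+.0085*np.cos(b),-.085+.0085*np.sin(b),0*b+.048],-1),(0,255,255))
    k=np.radians(9)+th; dr([[-.168*np.cos(k),-.018,.05+.168*np.sin(k)],[-.168*np.cos(k),.018,.05+.168*np.sin(k)]],(0,255,0))
    # door hole rotated
    h=np.stack([-.16+.009*np.cos(b),-.085+.009*np.sin(b),0*b+.07-.05],-1)
    ct,st=np.cos(th),np.sin(th); hx=h[:,0]*ct+h[:,2]*st; hz=-h[:,0]*st+h[:,2]*ct
    dr(np.stack([hx,h[:,1],hz+.05],-1),(255,0,255))
    cv2.imwrite('pics/'+fn,im)
E
python3 - <<'E'
from h import *
c=dict(np.load('pics/last_top.npz'));s=dict(np.load('pics/last_side.npz'))
pose=(.592,.0805,.1)
overlay(c,pose,.15,(220,155,350,305),4.,'ov_t0.png');overlay(s,pose,.15,(270,165,410,280),5.,'ov_s0.png')
E
```

```text
(no output)
```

View pics/ov_t0.png

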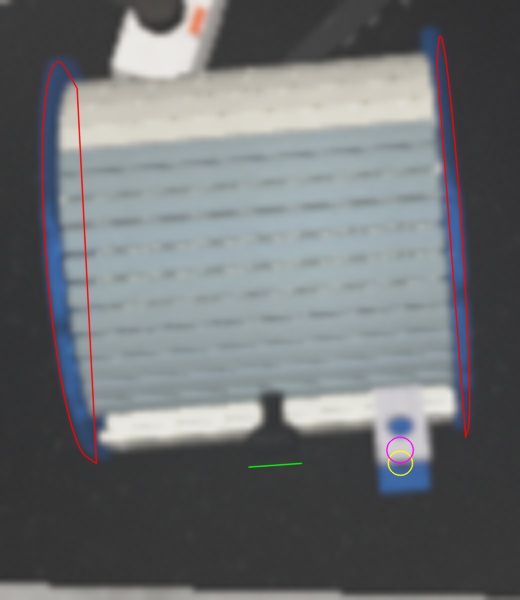

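View pics/ov_s0.png

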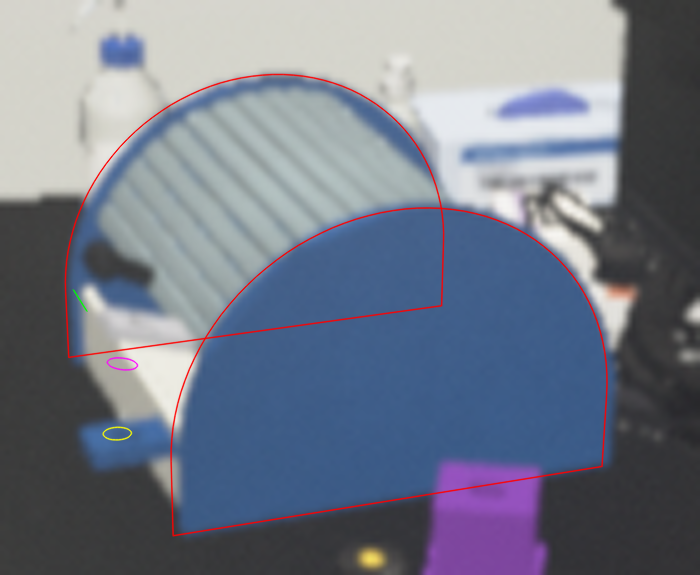

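```bash
python3 - <<'E'
from h import *
from scipy.optimize import least_squares
from scipy.ndimage import map_coordinates
c=dict(np.load('pics/last_top.npz'));s=dict(np.load('pics/last_side.npz'))
def dt(c,K=4):
    im=cv2.resize(c['image'],None,fx=K,fy=K,interpolation=cv2.INTER_CUBIC)
    h=cv2.cvtColor(im,cv2.COLOR_BGR2HSV).astype(int)
    m=((h[...,0]>98)&(h[...,0]<122)&(h[...,1]>95)&(h[...,2]>60)).astype(np.uint8)
    e=m-cv2.erode(m,np.ones((3,3),np.uint8))
    return cv2.distanceTransform(1-e,cv2.DIST_L2,5)/K,m
Ds,ms=dt(s);Dt,mt=dt(c)
a=np.linspace(0,np.pi,80)
def arc(y,a): return np.stack([-.14*np.cos(a),0*a+y,.05+.14*np.sin(a)],-1)
t=np.linspace(-.14,.14,50)
near=np.r_[arc(-.134,a),np.stack([t[:40],0*t[:40]-.134,0*t[:40]],-1)]
far=arc(.134,a[:70])
def look(D,c,W):
    p=proj(c,W);return map_coordinates(D,[(p[:,1]+.5)*4-.5,(p[:,0]+.5)*4-.5],order=1,mode='nearest')
def f(p):
    q=p[:3]
    return np.r_[look(Ds,s,cabw(q,near)),look(Ds,s,cabw(q,far)),look(Dt,c,cabw(q,arc(.134,a[5:75]))),look(Dt,c,cabw(q,arc(-.134,a[5:75])))]
for st in [(.592,.0805,.1),(.6,.08,.07),(.598,.085,.12)]:
    r=least_squares(f,st,loss='soft_l1',f_scale=.7,diff_step=1e-3)
    print(r.x,r.cost,[np.round(np.median(v),2) for v in np.split(f(r.x),np.cumsum([120,70,70]))])
best=r.x
for D,c_,nm in((Ds,s,'side'),(Dt,c,'top')):
    def g(p): 
        v=f(p); return v[:190] if nm=='side' else v[190:]
    r=least_squares(g,best,loss='soft_l1',f_scale=.7,diff_step=1e-3);print(nm,r.x)
overlay(c,best,.35,(220,155,350,305),4.,'ov_t1.png');overlay(s,best,.35,(270,165,410,280),5.,'ov_s1.png')
E
```

```text
[0.59467288 0.08111111 0.11170586] 81.49984816789626 [np.float32(0.37), np.float32(1.41), np.float32(0.16), np.float32(0.24)]
[0.59467831 0.08111319 0.1117208 ] 81.49935534119605 [np.float32(0.37), np.float32(1.41), np.float32(0.16), np.float32(0.24)]
[0.59467282 0.08111386 0.11174489] 81.4997715306282 [np.float32(0.37), np.float32(1.41), np.float32(0.16), np.float32(0.24)]
side [0.59418171 0.07825013 0.10357261]
top [0.59500409 0.08134929 0.11443324]
```

View pics/ov_t1.png

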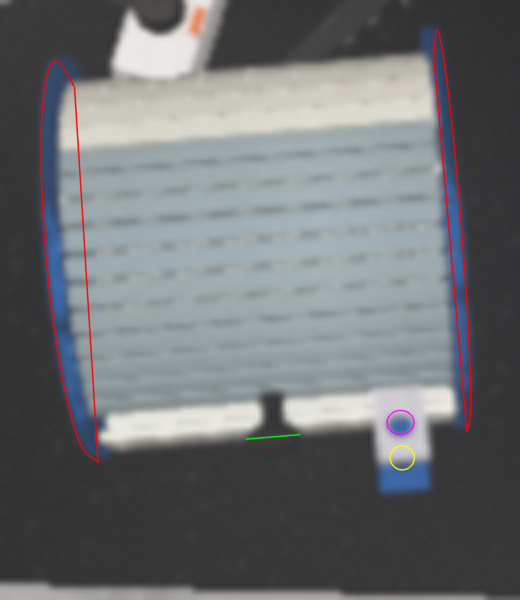

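View pics/ov_s1.png

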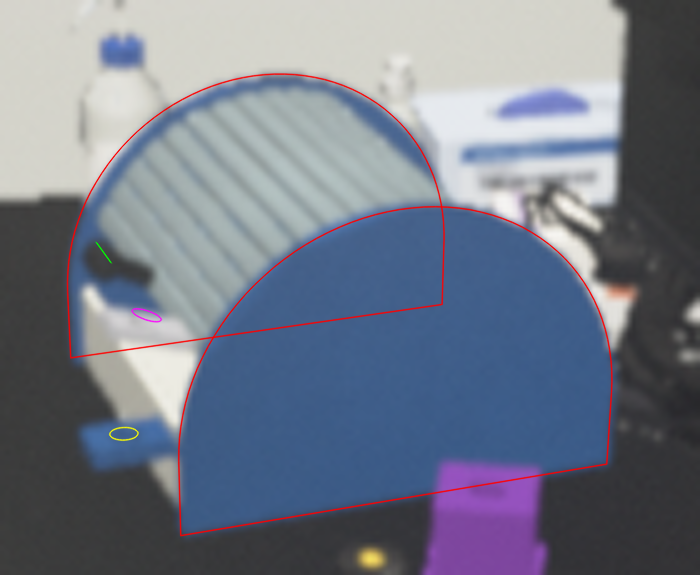

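```bash
cat >> h.py <<'E'
from scipy.spatial.transform import Rotation as Ro
POSE=(.5945,.0800,.11)
KY=-np.pi/2+.11
def plan(tgt,yaw=None,n=None,clo=-1,step=45):
    s=arm.get_state();p=np.array(s['ee_pos']);R=Ro.from_euler('xyz',s['tool_rot']).as_matrix()
    tgt=np.array(tgt,float);y0=s['tool_rot'][2];yaw=y0 if yaw is None else yaw
    dy=(yaw-y0+np.pi)%(2*np.pi)-np.pi
    n=n or max(1,int(np.ceil(np.linalg.norm(tgt-p)*1000/step)),int(np.ceil(abs(np.degrees(dy))/8)))
    rows=[]
    for i in range(n):
        d=R.T@((tgt-p)/n)*1000
        rows.append('%g %.1f %.1f %.1f %.2f'%(clo,*d,-np.degrees(dy)/n))
        R=R@Ro.from_euler('z',-dy/n).as_matrix()
    print('n',n,'dist',np.round((tgt-p)*1000,1),'dyaw',round(np.degrees(dy),2));print('; '.join(rows))
def knob(th): 
    k=np.radians(9)+th; return cabw(POSE,[-.168*np.cos(k),0,.05+.168*np.sin(k)])[0]
def st():
    s=arm.get_state();print('t',round(s['t'],2),'pos',np.round(s['ee_pos'],4),'rpy',np.round(s['tool_rot'],4),'F',np.round(s['contact_force'],1),'w',round(s['width'],3),'q',np.round(s['joint_positions'],2))
E
python3 - <<'E'
from h import *
print(knob(.32)); k=knob(.32); plan([k[0],k[1],.24],KY)
E
```

```text
[0.44616093 0.06361657 0.12714339]
n 15 dist [181.9 629.4  -7.2] dyaw -18.72
-1 -32.9 -28.7 0.5 1.25; -1 -33.5 -28.0 0.5 1.25; -1 -34.1 -27.3 0.5 1.25; -1 -34.7 -26.5 0.5 1.25; -1 -35.3 -25.8 0.5 1.25; -1 -35.8 -25.0 0.5 1.25; -1 -36.4 -24.2 0.5 1.25; -1 -36.9 -23.4 0.5 1.25; -1 -37.4 -22.6 0.5 1.25; -1 -37.9 -21.8 0.5 1.25; -1 -38.3 -21.0 0.5 1.25; -1 -38.8 -20.1 0.5 1.25; -1 -39.2 -19.3 0.5 1.25; -1 -39.6 -18.4 0.5 1.25; -1 -40.0 -17.5 0.5 1.25
```

>>> arm_command:
  commands: "-1 -33 -29 0 1.25; -1 -33 -28 0 1.25; -1 -34 -27 0 1.25; -1 -35 -27 0 1.25; -1 -35 -26 0 1.25; -1 -36 -25 0 1.25; -1 -36 -24 0 1.25; -1 -37 -23 0 1.25; -1 -37 -23 0 1.25; -1 -38 -22 0 1.25; -1 -38 -21 0 1.25; -1 -39 -20 0 1.25; -1 -39 -19 0 1.25; -1 -40 -18 0 1.25; -1 -40 -17 0 1.25; -1 0 0 0 0"
  squeeze: 40

```text
t: 1.7
ee_pos: [0.4527, 0.0874, 0.242]
tool_rot: [3.139, 0.011, -1.48]
contact_force: [0.1, -1.0, -0.0]
width: 0.996
```

```bash
python3 - <<'E'
from h import *
st()
k=knob(.32); plan([k[0],k[1],.2],KY)
s=cap('side');t=cap('top')
a=cv2.resize(s['image'][150:290,260:420],None,fx=2.5,fy=2.5,interpolation=3)
b=cv2.resize(t['image'][160:300,220:380],None,fx=2.5,fy=2.5,interpolation=3)
cv2.imwrite('pics/m1.png',np.hstack([a,b]))
E
```

```text
t 1.7 pos [0.4527 0.0874 0.242 ] rpy [ 3.1385  0.0107 -1.4805] F [ 0.1 -1.  -0. ] w 0.996 q [ 0.02 -0.35  1.99  0.01  1.51  1.5 ]
n 2 dist [ -6.6 -23.7 -42. ] dyaw 1.13
-1 11.8 4.3 20.9 -0.56; -1 11.7 4.4 20.9 -0.56
```

View pics/m1.png

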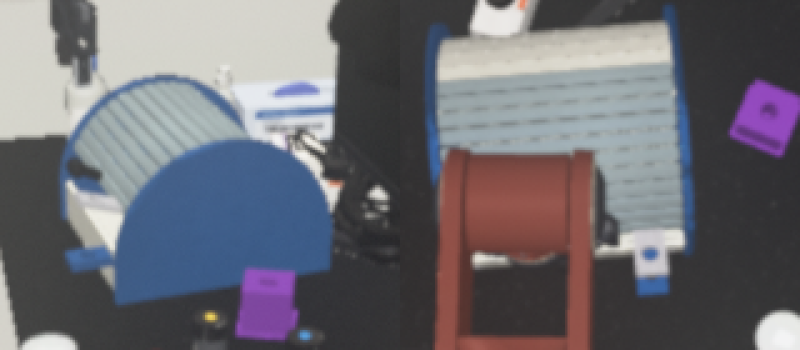

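>>> arm_command:
  commands: "-1 12 4 21 -0.6; -1 12 4 21 -0.6; -1 0 0 0 0; -1 0 0 0 0"

```text
t: 2.2
ee_pos: [0.4458, 0.0553, 0.199]
tool_rot: [3.139, 0.008, -1.468]
contact_force: [-0.3, -0.7, 1.7]
width: 0.992
```

```bash
python3 - <<'E'
from h import *
st()
k=knob(.32); plan([k[0],k[1],.125],KY,step=15)
E
```

```text
t 2.2 pos [0.4458 0.0553 0.199 ] rpy [ 3.1385  0.0076 -1.4678] F [-0.3 -0.7  1.7] w 0.992 q [-0.05 -0.35  2.06  0.01  1.44  1.42]
n 5 dist [  0.4   8.3 -74. ] dyaw 0.4
-1 -1.5 -0.3 14.8 -0.08; -1 -1.5 -0.3 14.8 -0.08; -1 -1.5 -0.3 14.8 -0.08; -1 -1.5 -0.3 14.8 -0.08; -1 -1.5 -0.3 14.8 -0.08
```

>>> arm_command:
  commands: "-1 -2 0 15 0; -1 -2 0 15 0; -1 -1 0 14 0; -1 -1 0 12 0; -1 -1 0 8 0; -1 0 0 4 0; -1 0 0 0 0"

```text
t: 2.9
ee_pos: [0.4466, 0.0628, 0.1289]
tool_rot: [-3.14, 0.007, -1.471]
contact_force: [-0.5, 0.1, -0.7]
width: 1.001
```

```bash
python3 - <<'E'
from h import *
st()
k=knob(.32); plan([k[0],k[1],.125],KY,step=15)
s=cap('side')
cv2.imwrite('pics/m2.png',cv2.resize(s['image'][140:280,260:420],None,fx=4,fy=4,interpolation=3))
E
```

```text
t 2.9 pos [0.4466 0.0628 0.1289] rpy [-3.1398  0.0074 -1.4705] F [-0.5  0.1 -0.7] w 1.001 q [-0.03 -0.28  2.12  0.01  1.3   1.44]
n 1 dist [-0.5  0.8 -3.9] dyaw 0.56
-1 -0.8 0.4 3.9 -0.56
```

View pics/m2.png

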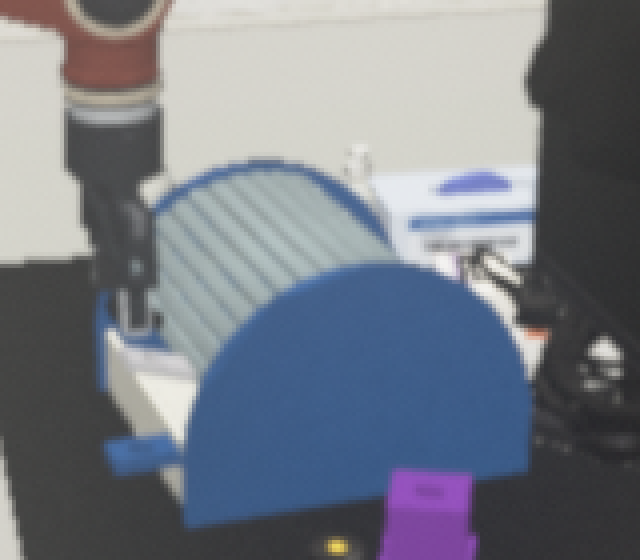

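The finger (135,300) covers the knob, so the fingers straddle it. Next I nudge down and close.

>>> arm_command:
  commands: "-1 -1 0 4 -0.5; 0 0 0 0 0; 0.5 0 0 0 0; 1 0 0 0 0; 1 0 0 0 0; 1 0 0 0 0; 1 0 0 0 0; 1 0 0 0 0"
  squeeze: 40

```text
t: 3.75
ee_pos: [0.4475, 0.0659, 0.127]
tool_rot: [-3.136, 0.012, -1.461]
contact_force: [-0.1, -0.4, -0.6]
width: 0.39
```

```bash
python3 - <<'E'
from h import *
st()
s=arm.get_state();k0=np.array(s['ee_pos'])+[0,0,.002]
for th in(.28,.32,.36):print(th,knob(th))
E
```

```text
t 3.75 pos [0.4475 0.0659 0.127 ] rpy [-3.1361  0.0121 -1.461 ] F [-0.1 -0.4 -0.6] w 0.39 q [-0.03 -0.27  2.12  0.01  1.29  1.43]
0.28 [0.44321332 0.06329102 0.12111363]
0.32 [0.44616093 0.06361657 0.12714339]
0.36 [0.44934585 0.06396833 0.13304974]
```

```bash
cat >> h.py <<'E'
def arcrows(k1,n,clo=1):
    s=arm.get_state();p=np.array(s['ee_pos']);
    x,y,w=POSE;d=p[:2]-[x,y];lx=d@[np.cos(w),np.sin(w)];ly=d@[-np.sin(w),np.cos(w)]
    k0=np.arctan2(p[2]+.002-.05,-lx);r=np.hypot(lx,p[2]+.002-.05)
    print('k0',k0,'theta',k0-np.radians(9),'r',r,'ly',ly)
    R=Ro.from_euler('xyz',s['tool_rot']).as_matrix();ks=np.linspace(k0,k1,n+1);rs=np.linspace(r,.168,n+1)
    W=np.array([cabw(POSE,[-rr*np.cos(k),ly,.048+rr*np.sin(k)])[0] for k,rr in zip(ks,rs)])
    print('; '.join('%g %.0f %.1f %.1f 0'%(clo,*(R.T@q*1000)) for q in np.diff(W,axis=0)))
E
python3 -c "
from h import *
arcrows(1.1,7)"
```

```text
k0 0.491211441446111 theta 0.33413180876662135 r 0.16743317252484302 ly 0.002077661796870072
1 -0 -7.4 -12.5 0; 1 -0 -8.5 -11.8 0; 1 -0 -9.5 -11.1 0; 1 -0 -10.4 -10.2 0; 1 -0 -11.3 -9.3 0; 1 -0 -12.0 -8.3 0; 1 -0 -12.7 -7.2 0
```

>>> arm_command:
  commands: "1 0 -7.5 -12.5 0; 1 0 -8.5 -12 0; 1 0 -9.5 -11 0; 1 0 -10.5 -10 0; 1 0 -11.5 -9 0; 1 0 -12 -8 0; 1 0 -12.5 -7 0; 1 0 0 0 0"

```text
t: 4.55
ee_pos: [0.5243, 0.0745, 0.2024]
tool_rot: [-3.138, 0.016, -1.462]
contact_force: [2.9, 0.9, -5.2]
width: 0.39
```

```bash
python3 -c "
from h import *
st();arcrows(1.94,9)"
```

```text
t 4.55 pos [0.5243 0.0745 0.2024] rpy [-3.1381  0.0165 -1.4623] F [ 2.9  0.9 -5.2] w 0.39 q [-0.01 -0.15  1.88  0.02  1.4   1.45]
k0 1.1431093779718815 theta 0.9860297452923918 r 0.16969717549675356 ly 0.00224054045742392
1 -0 -14.0 -5.4 0; 1 -0 -14.4 -4.1 0; 1 -0 -14.7 -2.8 0; 1 -0 -14.9 -1.5 0; 1 -0 -14.9 -0.2 0; 1 -0 -14.9 1.1 0; 1 0 -14.7 2.4 0; 1 0 -14.4 3.7 0; 1 0 -14.0 5.0 0
```

>>> arm_command:
  commands: "1 0 -14 -5 0; 1 0 -14.5 -4 0; 1 0 -14.5 -2.5 0; 1 0 -15 -1 0; 1 0 -14 0 0; 1 0 0 0 0"

```text
t: 5.15
ee_pos: [0.5992, 0.0825, 0.2198]
tool_rot: [3.141, 0.016, -1.462]
contact_force: [1.0, -0.4, 1.1]
width: 0.024
```

```bash
python3 -c "
from h import *
st();arcrows(1.96,5)"
```

```text
t 5.15 pos [0.5992 0.0825 0.2198] rpy [ 3.141   0.0163 -1.4617] F [ 1.  -0.4  1.1] w 0.024 q [0.01 0.02 1.69 0.02 1.43 1.47]
k0 1.5998369342904113 theta 1.4427573016109216 r 0.1718837049043146 ly 0.001985462069065416
1 0 -12.3 1.6 0; 1 0 -12.1 2.4 0; 1 0 -11.8 3.3 0; 1 0 -11.5 4.1 0; 1 0 -11.1 4.9 0
```

The knob slipped out (width 0.02). I'll look before doing anything else.

```bash
python3 - <<'E'
from h import *
s=cap('side')
cv2.imwrite('pics/m3.png',cv2.resize(s['image'][120:280,260:430],None,fx=3.7,fy=3.7,interpolation=3))
E
```

```text
(no output)
```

View pics/m3.png

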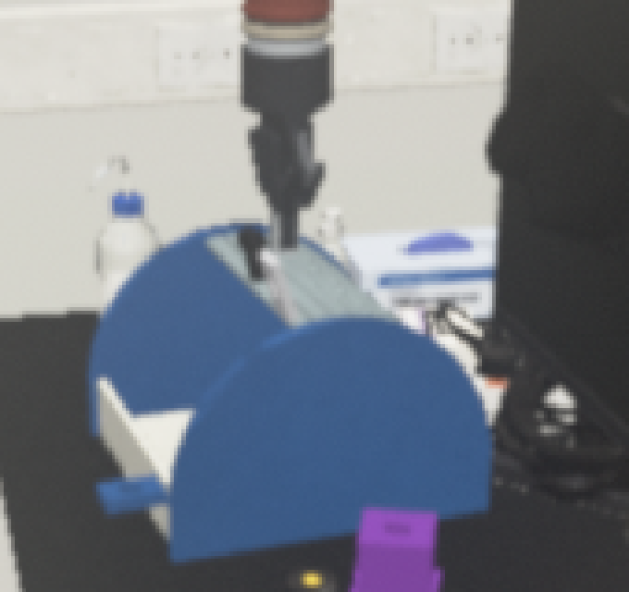

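```bash
python3 - <<'E'
from h import *
s=dict(np.load('pics/last_side.npz'));t=cap('top')
for th in(1.0,1.1,1.2,1.3,1.4):
    p=proj(s,knob(th)[None])[0];print(th,np.round((p-[260,120])*3.7),np.round(knob(th),3))
print(proj(s,[[.5992,.0825,.203]])*3.7-np.array([260,120])*3.7)
cv2.imwrite('pics/m4.png',cv2.resize(t['image'][140:300,220:390],None,fx=3.5,fy=3.5,interpolation=3))
E
```

```text
1.0 [201. 259.] [0.527 0.073 0.204]
1.1 [218. 251.] [0.543 0.074 0.21 ]
1.2 [237. 243.] [0.559 0.076 0.214]
1.3 [255. 238.] [0.576 0.078 0.217]
1.4 [274. 235.] [0.592 0.08  0.218]
[[281.47880353 250.13017836]]
```

View pics/m4.png

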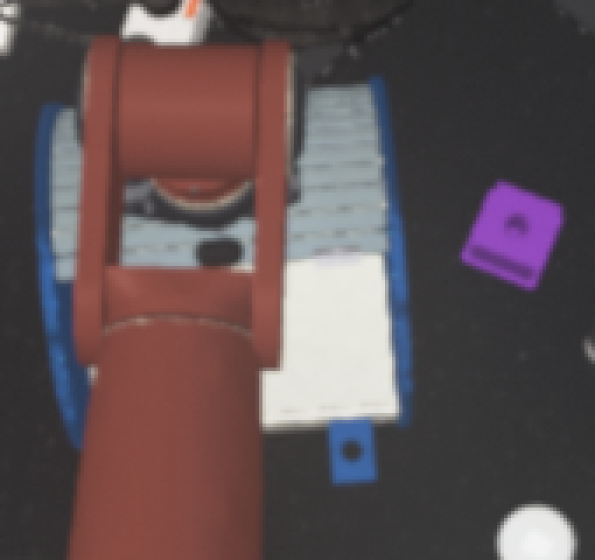

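```bash
python3 - <<'E'
from h import *
t=dict(np.load('pics/last_top.npz'));P=cloud(t)
for th in(1.1,1.2,1.3,1.4):print(th,np.round((proj(t,knob(th)[None])[0]+.5-[220,140])*3.5))
hp=cabw(POSE,[-.16,-.085,.048]);print('hole',hp,(proj(t,hp)[0]+.5-[220,140])*3.5)
print(P[212,281:286,:].round(3), P[268:270,319:322].round(3))
E
```

```text
1.1 [224. 293.]
1.2 [222. 270.]
1.3 [220. 247.]
1.4 [219. 224.]
hole [[ 0.44479818 -0.0220508   0.048     ]] [352.97439324 453.51828432]
[[0.569 0.081 0.226]
 [0.568 0.078 0.227]
 [0.568 0.075 0.229]
 [0.568 0.073 0.23 ]
 [0.569 0.071 0.227]] [[[ 0.452 -0.018  0.002]
  [ 0.452 -0.021  0.002]
  [ 0.452 -0.024  0.002]]

 [[ 0.45  -0.018 -0.002]
  [ 0.449 -0.021  0.002]
  [ 0.45  -0.024  0.   ]]]
```

>>> arm_command:
  commands: "1 0 0 -30 0; 1 0 10 -30 0; 1 0 30 0 0; 1 0 25 10 0; 1 0 0 20 0; 1 0 0 20 0; 1 0 0 12 0; 1 0 0 0 0"

```text
t: 6.05
ee_pos: [0.5277, 0.0741, 0.2237]
tool_rot: [-3.138, 0.014, -1.462]
contact_force: [0.7, -0.1, -0.1]
width: -0.002
```

```bash
python3 - <<'E'
from h import *
st(); plan([.537,.0738,.209],KY,clo=1)
t=cap('side')
cv2.imwrite('pics/m5.png',cv2.resize(t['image'][120:280,260:430],None,fx=3.5,fy=3.5,interpolation=3))
E
```

```text
t 6.05 pos [0.5277 0.0741 0.2237] rpy [-3.1379  0.014  -1.4624] F [ 0.7 -0.1 -0.1] w -0.002 q [-0.01 -0.16  1.85  0.01  1.44  1.45]
n 1 dist [  9.3  -0.3 -14.7] dyaw 0.09
1 1.5 -9.2 14.7 -0.09
```

View pics/m5.png

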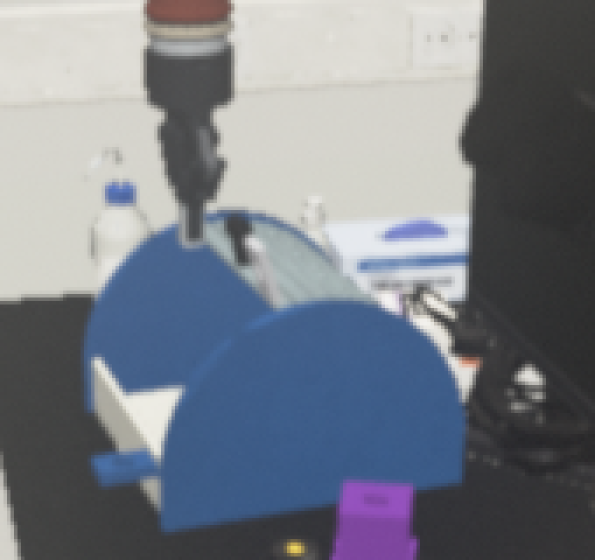

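>>> arm_command:
  commands: "1 0 0 11 0; 1 0 -10 1 0; 1 0 -12 0 0; 1 0 -12 0 0; 1 0 -12 0 0; 1 0 -12 0 0; 1 0 -12 0 0; 1 0 -10 1 0; 1 0 -6 1 0; 1 0 0 0 0"

```text
t: 7.1
ee_pos: [0.6239, 0.0843, 0.2138]
tool_rot: [-3.132, 0.013, -1.462]
contact_force: [0.2, -0.2, 0.1]
width: -0.002
```

```bash
python3 - <<'E'
from h import *
st(); 
t=cap('side')
cv2.imwrite('pics/m6.png',cv2.resize(t['image'][120:280,260:430],None,fx=3.5,fy=3.5,interpolation=3))
for th in(1.4,1.5,1.6,1.7,1.8):print(th,np.round((proj(t,knob(th)[None])[0]+.5-[260,120])*3.5))
E
```

```text
t 7.1 pos [0.6239 0.0843 0.2138] rpy [-3.1318  0.0131 -1.4623] F [ 0.2 -0.2  0.1] w -0.002 q [0.01 0.08 1.64 0.01 1.41 1.47]
1.4 [261. 224.]
1.5 [279. 222.]
1.6 [296. 223.]
1.7 [313. 225.]
1.8 [330. 229.]
```

View pics/m6.png

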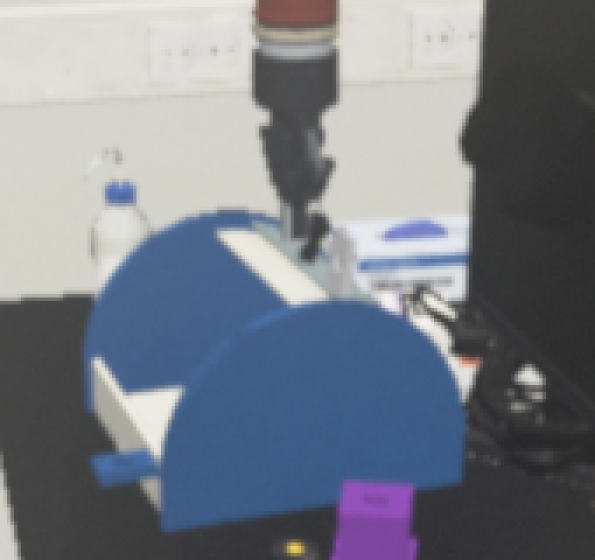

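```bash
cat >> h.py <<'E'
def ray(c,u,v,z):
    T=np.array(c['world_from_camera']);f=240/np.tan(np.radians(float(c['fovy']))/2)
    d=T[:3,:3]@np.array([(u-c['cx'])/f,(v-c['cy'])/f,1]);return T[:3,3]+d*(z-T[2,3])/d[2]
E
python3 - <<'E'
from h import *
t=cap('top');s=cap('side')
for c,n in((t,'top'),(s,'side')):
    h=cv2.cvtColor(c['image'],cv2.COLOR_BGR2HSV).astype(int);H,S,V=h[...,0],h[...,1],h[...,2]
    for nm,m in(('y',(H>20)&(H<35)&(S>110)&(V>100)),('b',(H>98)&(H<115)&(S>120)&(V>120)),('r',((H<8)|(H>172))&(S>140)&(V>90))):
        k,l,st_,ce=cv2.connectedComponentsWithStats(m.astype(np.uint8))
        for i in range(1,k):
            if 4<st_[i,4]<200:
                w=ray(c,*ce[i],.066 if nm!='r' else .096)
                if .35<w[0]<.7 and -.45<w[1]<-.1: print(n,nm,st_[i],np.round(ce[i],1),w.round(4))
a=cv2.resize(t['image'][190:300,360:510],None,fx=5,fy=5,interpolation=3);cv2.imwrite('pics/m7.png',a)
a=cv2.resize(s['image'][250:350,290:410],None,fx=5,fy=5,interpolation=3);cv2.imwrite('pics/m8.png',a)
E
```

```text
top y [393 232   6   6  27] [395.6 234.7] [ 0.5455 -0.2299  0.066 ]
top b [414 204   5   5  20] [416.1 206. ] [ 0.6292 -0.2873  0.066 ]
top r [434 262   8   7  43] [437.4 264.7] [ 0.4612 -0.3399  0.096 ]
side y [342 275   5   4  16] [343.8 276.3] [ 0.5443 -0.2306  0.066 ]
side b [380 283   4   3  10] [381.5 283.8] [ 0.6281 -0.2884  0.066 ]
side r [318 291   9  16 117] [322. 298.] [ 0.4568 -0.3665  0.096 ]
```

View pics/m7.png

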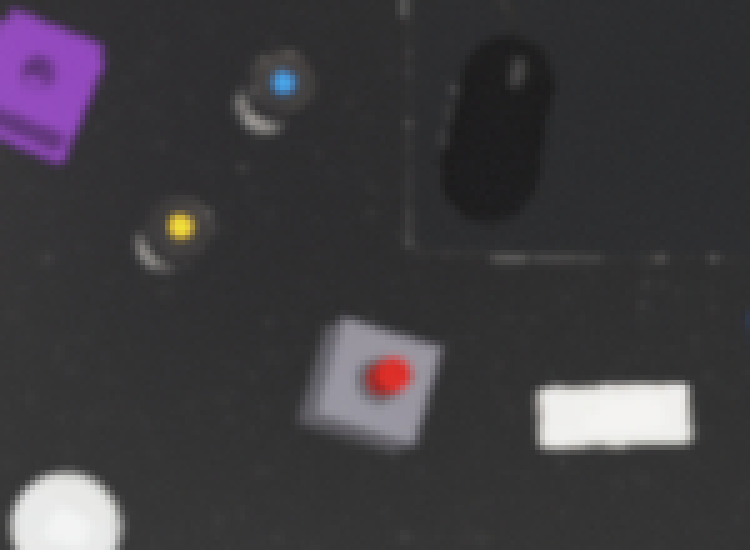

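View pics/m8.png

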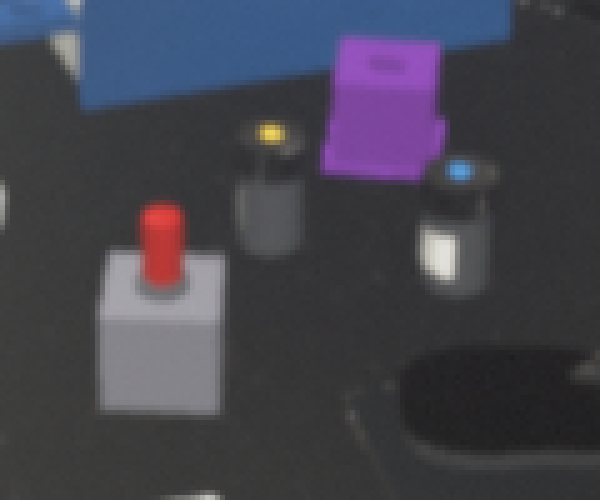

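Yellow dot at top (395.6,234.7) and side (343.8,276.3) agree on (0.545,−0.230) at lid height. Next is the can.

>>> arm_command:
  commands: "1 0 0 -25 0; 1 0 0 -20 0; 1 0 0 -5 0; 1 0 0 0 0"

```text
t: 7.65
ee_pos: [0.6208, 0.0835, 0.2648]
tool_rot: [-3.133, 0.013, -1.462]
contact_force: [0.2, 0.3, 0.4]
width: -0.002
```

```bash
python3 - <<'E'
from h import *
st(); plan([.545,-.222,.2],KY)
E
```

```text
t 7.65 pos [0.6208 0.0835 0.2648] rpy [-3.1332  0.0132 -1.4624] F [0.2 0.3 0.4] w -0.002 q [0.01 0.04 1.6  0.01 1.5  1.47]
n 8 dist [ -75.8 -305.5  -64.8] dyaw 0.09
-1 37.0 13.6 7.5 -0.01; -1 37.0 13.6 7.5 -0.01; -1 37.0 13.6 7.5 -0.01; -1 37.0 13.6 7.5 -0.01; -1 37.0 13.7 7.5 -0.01; -1 37.0 13.7 7.5 -0.01; -1 37.0 13.7 7.5 -0.01; -1 37.0 13.7 7.5 -0.01
```

>>> arm_command:
  commands: "-1 37 14 0 0; -1 37 14 5 0; -1 37 14 8 0; -1 37 14 8 0; -1 37 14 10 0; -1 37 14 10 0; -1 37 13 10 0; -1 25 10 8 0; -1 8 3 4 0; -1 0 0 0 0"

```text
t: 8.65
ee_pos: [0.5363, -0.2253, 0.1846]
tool_rot: [-3.14, 0.019, -1.459]
contact_force: [0.0, -0.8, 0.2]
width: 1.0
```

```bash
python3 - <<'E'
from h import *
st(); plan([.545,-.230,.054],KY,step=25)
E
```

```text
t 8.65 pos [ 0.5363 -0.2253  0.1846] rpy [-3.1398  0.0193 -1.459 ] F [ 0.  -0.8  0.2] w 1.0 q [-0.53  0.    1.77  0.02  1.38  0.92]
n 6 dist [   8.7   -4.7 -130.6] dyaw -0.1
-1 1.4 -1.3 21.7 0.02; -1 1.4 -1.3 21.7 0.02; -1 1.4 -1.3 21.7 0.02; -1 1.4 -1.3 21.7 0.02; -1 1.4 -1.3 21.7 0.02; -1 1.4 -1.3 21.7 0.02
```

>>> arm_command:
  commands: "-1 2 -2 22 0; -1 2 -2 22 0; -1 1 -2 22 0; -1 1 -1 20 0; -1 1 -1 16 0; -1 0 0 10 0; -1 0 0 0 0"

```text
t: 9.35
ee_pos: [0.5492, -0.2219, 0.0704]
tool_rot: [-3.135, 0.02, -1.452]
contact_force: [-0.2, -0.5, 0.2]
width: 0.999
```

```bash
python3 - <<'E'
from h import *
st(); plan([.545,-.230,.054],KY,step=25)
E
```

```text
t 9.35 pos [ 0.5492 -0.2219  0.0704] rpy [-3.1348  0.0196 -1.4515] F [-0.2 -0.5  0.2] w 0.999 q [-0.52  0.15  1.82  0.02  1.18  0.92]
n 1 dist [ -4.2  -8.1 -16.4] dyaw -0.53
-1 7.8 5.2 16.2 0.53
```

>>> arm_command:
  commands: "-1 4 2.5 7 0; -1 4 2.5 7 0; -1 0 0 1 0; -1 0 0 0 0"

```text
t: 9.75
ee_pos: [0.5466, -0.2314, 0.0566]
tool_rot: [-3.131, 0.017, -1.451]
contact_force: [0.1, -0.9, 0.7]
width: 0.997
```

```bash
python3 - <<'E'
from h import *
st(); plan([.545,-.230,.054],KY,step=25)
E
```

```text
t 9.75 pos [ 0.5466 -0.2314  0.0566] rpy [-3.1312  0.017  -1.451 ] F [ 0.1 -0.9  0.7] w 0.997 q [-0.53  0.17  1.82  0.02  1.15  0.91]
n 1 dist [-1.6  1.4 -2.6] dyaw -0.56
-1 -1.6 1.5 2.7 0.56
```

>>> arm_command:
  commands: "-1 -1 1.5 3 0; 0 0 0 0 0; 0.3 0 0 0 0; 1 0 0 0 0; 1 0 0 0 0; 1 0 0 0 0; 1 0 0 0 0; 1 0 0 0 0; 1 0 0 -5 0; 1 0 0 -10 0; 1 0 0 -20 0; 1 0 0 0 0"
  squeeze: 40

```text
t: 10.95
ee_pos: [0.545, -0.2316, 0.0916]
tool_rot: [-3.13, 0.016, -1.451]
contact_force: [0.9, -0.3, 0.0]
width: 0.441
```

```bash
python3 - <<'E'
from h import *
st()
s=cap('side');cv2.imwrite('pics/m9.png',cv2.resize(s['image'][210:330,290:410],None,fx=5,fy=5,interpolation=3))
w=cabw(POSE,[-.058,0,0])[0];print(w);plan([w[0],w[1],.22],KY,clo=1)
E
```

```text
t 10.95 pos [ 0.545  -0.2316  0.0916] rpy [-3.1301  0.0162 -1.4514] F [ 0.9 -0.3  0. ] w 0.441 q [-0.54  0.12  1.82  0.02  1.21  0.91]
[0.53685055 0.07363286 0.        ]
n 8 dist [ -7.1 304.6 130.1] dyaw -0.54
1 -38.2 -3.8 -15.6 0.07; 1 -38.2 -3.8 -15.6 0.07; 1 -38.2 -3.7 -15.6 0.07; 1 -38.2 -3.7 -15.6 0.07; 1 -38.2 -3.6 -15.6 0.07; 1 -38.2 -3.6 -15.6 0.07; 1 -38.2 -3.5 -15.6 0.07; 1 -38.2 -3.5 -15.6 0.07
```

View pics/m9.png

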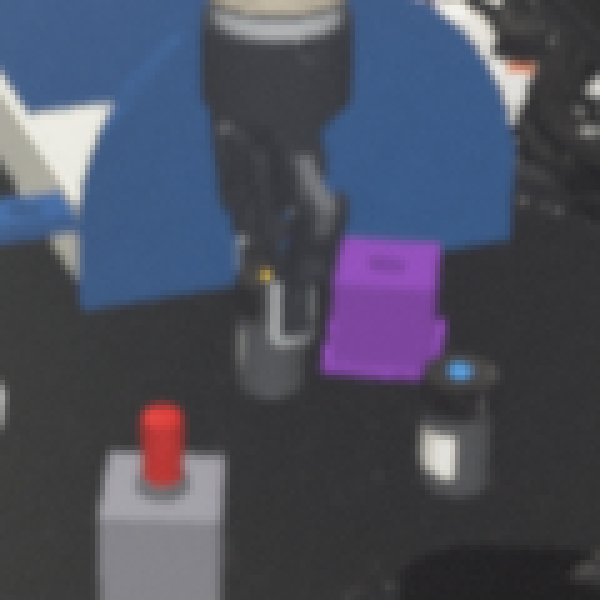

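>>> arm_command:
  commands: "1 0 0 -25 0; 1 0 0 -40 0; 1 -10 0 -45 0; 1 -25 0 -40 0; 1 -35 -3 -15 0; 1 -38 -3 -5 0; 1 -38 -3 0 0; 1 -38 -3 0 0; 1 -35 -3 0 0; 1 -30 -3 0 0; 1 -20 -3 0 0; 1 -5 0 0 0; 1 0 0 0 0"

```text
t: 12.3
ee_pos: [0.5268, 0.0511, 0.2631]
tool_rot: [3.14, 0.026, -1.455]
contact_force: [1.0, -0.5, -1.6]
width: 0.447
```

```bash
python3 - <<'E'
from h import *
st()
w=cabw(POSE,[-.058,0,0])[0];plan([w[0],w[1],.1],KY,clo=1,step=30)
E
```

```text
t 12.3 pos [0.5268 0.0511 0.2631] rpy [ 3.1398  0.0261 -1.4545] F [ 1.  -0.5 -1.6] w 0.447 q [-0.06 -0.19  1.82  0.03  1.52  1.4 ]
n 6 dist [  10.1   22.6 -163.1] dyaw -0.36
1 -2.8 -2.2 27.3 0.06; 1 -2.8 -2.2 27.3 0.06; 1 -2.8 -2.2 27.3 0.06; 1 -2.8 -2.1 27.3 0.06; 1 -2.8 -2.1 27.3 0.06; 1 -2.8 -2.1 27.3 0.06
```

>>> arm_command:
  commands: "1 -3 -2 25 0; 1 -3 -2 27 0; 1 -3 -2 27 0; 1 -3 -2 27 0; 1 -3 -2 25 0; 1 -2 -2 18 0; 1 0 0 5 0; 1 0 0 0 0"

```text
t: 13.1
ee_pos: [0.537, 0.0644, 0.1027]
tool_rot: [3.139, 0.022, -1.464]
contact_force: [0.5, 0.7, -1.0]
width: 0.444
```

```bash
python3 - <<'E'
from h import *
st()
w=cabw(POSE,[-.058,0,0])[0];plan([w[0],w[1],.067],KY,clo=1,step=8)
s=cap('side');cv2.imwrite('pics/m10.png',cv2.resize(s['image'][140:290,260:420],None,fx=4,fy=4,interpolation=3))
E
```

```text
t 13.1 pos [0.537  0.0644 0.1027] rpy [ 3.1387  0.0218 -1.4643] F [ 0.5  0.7 -1. ] w 0.444 q [-0.03 -0.01  1.93  0.02  1.23  1.43]
n 5 dist [ -0.1   9.3 -35.7] dyaw 0.2
1 -1.7 -0.2 7.2 -0.04; 1 -1.7 -0.2 7.2 -0.04; 1 -1.7 -0.2 7.2 -0.04; 1 -1.7 -0.2 7.2 -0.04; 1 -1.7 -0.2 7.2 -0.04
```

View pics/m10.png

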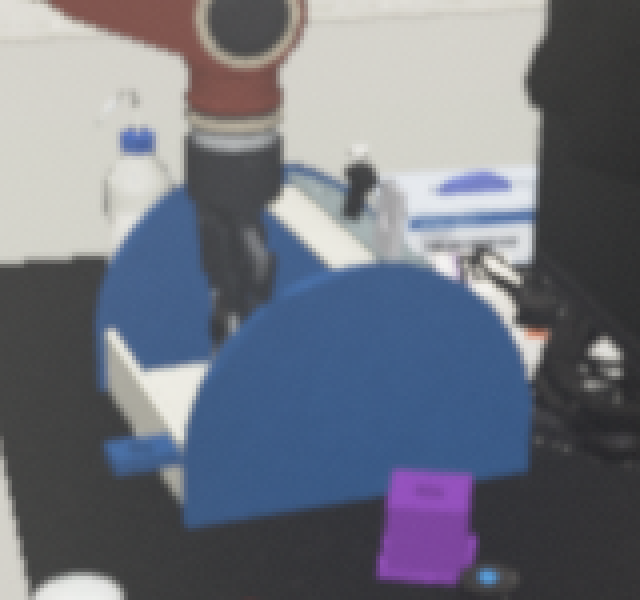

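>>> arm_command:
  commands: "1 -2 0 8 0; 1 -2 0 8 0; 1 -2 0 7 0; 1 -1 0 4 0; 1 0 0 2 0; 1 0 0 2 0; 1 0 0 0 0"

```text
t: 13.85
ee_pos: [0.539, 0.072, 0.0739]
tool_rot: [-3.137, 0.02, -1.465]
contact_force: [-0.6, -0.9, -1.1]
width: 0.447
```

```bash
python3 -c "
from h import *
st()"
```

```text
t 13.85 pos [0.539  0.072  0.0739] rpy [-3.1368  0.0205 -1.4646] F [-0.6 -0.9 -1.1] w 0.447 q [-0.01  0.03  1.94  0.02  1.16  1.44]
```

>>> arm_command:
  commands: "1 0 0 3 0; 1 0 0 2 0; 1 0 0 2 0; 1 0 0 0.5 0"

```text
t: 14.25
ee_pos: [0.54, 0.0721, 0.067]
tool_rot: [-3.135, 0.02, -1.465]
contact_force: [-1.2, 0.4, 3.8]
width: 0.441
```

```bash
python3 -c "
from h import *
st()"
```

```text
t 14.25 pos [0.54   0.0721 0.067 ] rpy [-3.1347  0.0203 -1.4647] F [-1.2  0.4  3.8] w 0.441 q [-0.01  0.04  1.94  0.02  1.15  1.44]
```

>>> arm_command:
  commands: "0.2 0 0 0 0; 0 0 0 0 0; -0.3 0 0 0 0; -0.6 0 0 0 0; -0.6 0 0 -10 0; -0.6 0 0 -25 0; -0.6 0 0 -40 0; -0.6 0 0 -45 0; -0.6 0 0 -45 0; -0.6 0 0 -35 0; -0.6 0 0 0 0"

```text
t: 15.35
ee_pos: [0.538, 0.0676, 0.2782]
tool_rot: [-3.135, 0.02, -1.465]
contact_force: [0.4, -0.3, -0.3]
width: 0.797
```

```bash
python3 - <<'E'
from h import *
st()
s=cap('side');t=cap('top')
for th in(1.5,1.6,1.7,1.8):print(th,np.round((proj(s,knob(th)[None])[0]+.5-[260,140])*2.5),np.round((proj(t,knob(th)[None])[0]+.5-[220,160])*2.5))
a=cv2.resize(s['image'][140:300,260:420],None,fx=2.5,fy=2.5,interpolation=3)
b=cv2.resize(t['image'][160:320,220:380],None,fx=2.5,fy=2.5,interpolation=3)
cv2.imwrite('pics/m11.png',np.hstack([a,b]))
E
```

```text
t 15.35 pos [0.538  0.0676 0.2782] rpy [-3.1345  0.02   -1.4647] F [ 0.4 -0.3 -0.3] w 0.797 q [-0.02 -0.17  1.77  0.02  1.53  1.44]
1.5 [199. 109.] [155.  94.]
1.6 [212. 109.] [154.  78.]
1.7 [224. 111.] [153.  64.]
1.8 [235. 114.] [152.  50.]
```

View pics/m11.png

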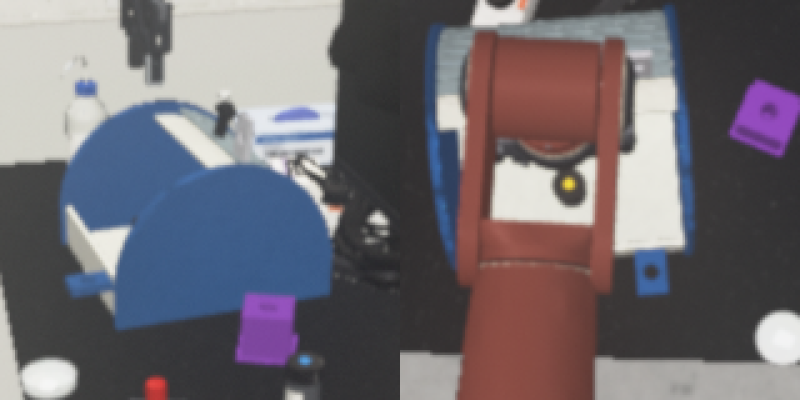

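```bash
python3 - <<'E'
from h import *
w=cabw(POSE,[.085,0,.27])[0];print(w);plan(w,KY,clo=1)
E
```

```text
[0.67898627 0.08933116 0.27      ]
n 4 dist [142.9  21.6  -2.6] dyaw 0.23
1 -1.6 -36.1 0.6 -0.06; 1 -1.5 -36.1 0.6 -0.06; 1 -1.5 -36.1 0.6 -0.06; 1 -1.5 -36.1 0.6 -0.06
```

>>> arm_command:
  commands: "1 -2 -25 -5 0; 1 -2 -35 -3 0; 1 -2 -35 0 0; 1 -2 -30 0 0; 1 0 -15 0 0; 1 0 0 0 0; 1 0 0 15 0; 1 0 0 10 0; 1 0 0 0 0"
  squeeze: 60

```text
t: 16.35
ee_pos: [0.6687, 0.0915, 0.2332]
tool_rot: [3.11, 0.024, -1.466]
contact_force: [0.7, 0.0, 0.7]
width: 0.002
```

```bash
python3 - <<'E'
from h import *
st();w=cabw(POSE,[.085,0,.211])[0];print(w);plan(w,KY,clo=1,step=15)
s=cap('side');cv2.imwrite('pics/m12.png',cv2.resize(s['image'][120:280,260:430],None,fx=3.5,fy=3.5,interpolation=3))
E
```

```text
t 16.35 pos [0.6687 0.0915 0.2332] rpy [ 3.1097  0.0236 -1.4657] F [0.7 0.  0.7] w 0.002 q [0.02 0.2  1.48 0.02 1.5  1.48]
[0.67898627 0.08933116 0.211     ]
n 2 dist [ 10.3  -2.2 -22.2] dyaw 0.28
1 1.9 -5.4 10.9 -0.14; 1 1.9 -5.4 10.9 -0.14
```

View pics/m12.png

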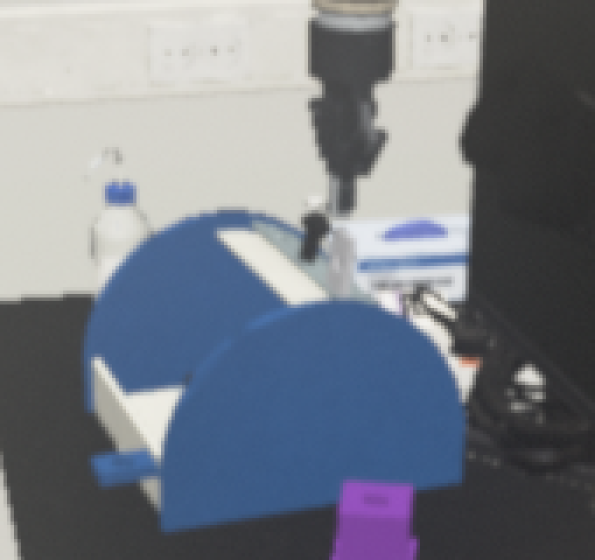

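>>> arm_command:
  commands: "1 1 -8 5 0; 1 1 -5 8 0; 1 0 0 8 0; 1 0 0 0 0; 1 0 10 0 0; 1 0 13 0 0; 1 0 13 0 0; 1 0 13 0 0; 1 0 13 0 0; 1 0 13 0 0; 1 0 13 0 0; 1 0 10 0 0; 1 0 0 0 0"

```text
t: 17.7
ee_pos: [0.5811, 0.0802, 0.22]
tool_rot: [3.128, 0.022, -1.465]
contact_force: [0.1, 0.2, 0.6]
width: -0.003
```

```bash
python3 - <<'E'
from h import *
st();w=cabw(POSE,[-.05,0,.204])[0];print(w);plan(w,KY,clo=1,step=13)
s=cap('side');cv2.imwrite('pics/m13.png',cv2.resize(s['image'][120:280,260:430],None,fx=3.5,fy=3.5,interpolation=3))
for th in(.9,1,1.1,1.2,1.3,1.4):print(th,np.round((proj(s,knob(th)[None])[0]+.5-[260,120])*3.5))
E
```

```text
t 17.7 pos [0.5811 0.0802 0.22  ] rpy [ 3.1276  0.0219 -1.4655] F [0.1 0.2 0.6] w -0.003 q [ 0.   -0.01  1.72  0.02  1.44  1.46]
[0.5448022  0.07451108 0.204     ]
n 4 dist [-36.3  -5.7 -16. ] dyaw 0.27
1 0.5 9.1 4.1 -0.07; 1 0.5 9.1 4.1 -0.07; 1 0.5 9.1 4.1 -0.07; 1 0.5 9.1 4.1 -0.07
0.9 [175. 257.]
1 [191. 247.]
1.1 [208. 239.]
1.2 [226. 232.]
1.3 [243. 227.]
1.4 [261. 224.]
```

View pics/m13.png

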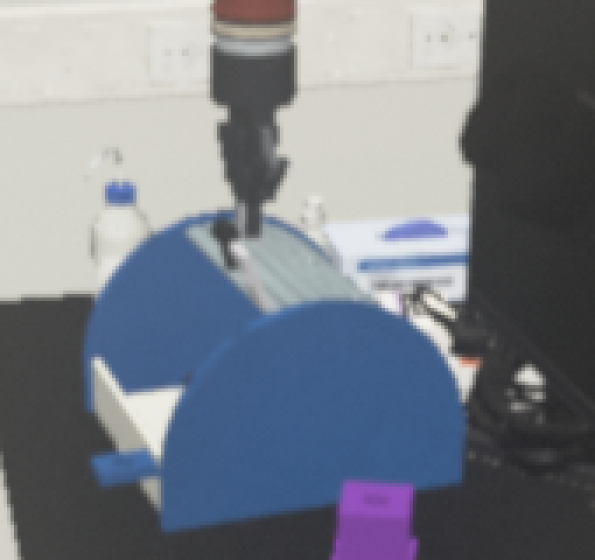

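>>> arm_command:
  commands: "1 0 8 3 0; 1 0 10 4 0; 1 0 10 4 0; 1 0 8 4 0; 1 0 2 0 0; 1 0 0 0 0"

```text
t: 18.35
ee_pos: [0.5414, 0.0762, 0.2048]
tool_rot: [3.13, 0.022, -1.466]
contact_force: [1.1, 0.4, 0.4]
width: 0.004
```

```bash
python3 - <<'E'
from h import *
st()
s=cap('side');cv2.imwrite('pics/m14.png',cv2.resize(s['image'][120:280,260:430],None,fx=3.5,fy=3.5,interpolation=3))
for th in(.7,.8,.9,1,1.1):print(th,np.round((proj(s,knob(th)[None])[0]+.5-[260,120])*3.5),knob(th).round(3))
E
```

```text
t 18.35 pos [0.5414 0.0762 0.2048] rpy [ 3.1302  0.0216 -1.4655] F [1.1 0.4 0.4] w 0.004 q [-0.01 -0.1   1.83  0.02  1.42  1.46]
0.7 [146. 282.] [0.485 0.068 0.177]
0.8 [160. 269.] [0.498 0.069 0.187]
0.9 [175. 257.] [0.512 0.071 0.196]
1 [191. 247.] [0.527 0.073 0.204]
1.1 [208. 239.] [0.543 0.074 0.21 ]
```

View pics/m14.png

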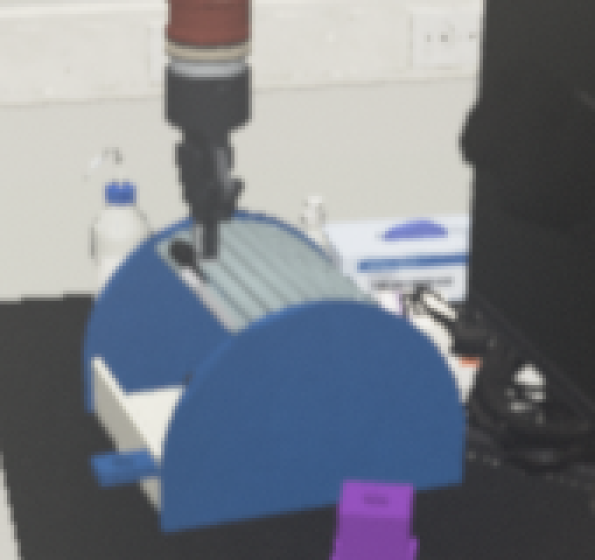

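>>> arm_command:
  commands: "1 0 -5 -15 0; 1 0 0 -20 0; 1 0 15 -5 0; 1 0 18 0 0; 1 0 8 0 0; 1 0 0 0 0"

```text
t: 19.0
ee_pos: [0.5082, 0.0715, 0.2522]
tool_rot: [3.132, 0.022, -1.465]
contact_force: [-0.7, 0.0, 1.1]
width: 0.002
```

```bash
cat >> h.py <<'E'
def loc():
    p=np.array(arm.get_state()['ee_pos']);x,y,w=POSE;d=p[:2]-[x,y]
    print('local',np.round([d@[np.cos(w),np.sin(w)],d@[-np.sin(w),np.cos(w)],p[2]],4))
E
python3 - <<'E'
from h import *
st();loc()
k=np.linspace(1.107,.157,13)
for i in range(12):
    print(np.round([k[i]-.157,-.168*np.cos(k[i]),.05+.168*np.sin(k[i])],3),'row 0 %.1f %.1f'%(168*(np.cos(k[i+1])-np.cos(k[i])),168*(np.sin(k[i])-np.sin(k[i+1]))))
s=cap('side');cv2.imwrite('pics/m15.png',cv2.resize(s['image'][120:280,260:430],None,fx=3.5,fy=3.5,interpolation=3))
E
```

```text
t 19.0 pos [0.5082 0.0715 0.2522] rpy [ 3.1317  0.0216 -1.4654] F [-0.7  0.   1.1] w 0.002 q [-0.02 -0.22  1.86  0.02  1.51  1.45]
local [-0.0867  0.0011  0.2522]
[ 0.95  -0.075  0.2  ] row 0 11.6 6.4
[ 0.871 -0.087  0.194] row 0 11.1 7.3
[ 0.792 -0.098  0.187] row 0 10.5 8.2
[ 0.712 -0.108  0.178] row 0 9.8 9.0
[ 0.633 -0.118  0.169] row 0 9.1 9.7
[ 0.554 -0.127  0.16 ] row 0 8.3 10.4
[ 0.475 -0.136  0.149] row 0 7.4 11.0
[ 0.396 -0.143  0.138] row 0 6.5 11.6
[ 0.317 -0.15   0.127] row 0 5.6 12.1
[ 0.238 -0.155  0.115] row 0 4.6 12.5
[ 0.158 -0.16   0.102] row 0 3.6 12.8
[ 0.079 -0.163  0.089] row 0 2.6 13.0
```

View pics/m15.png

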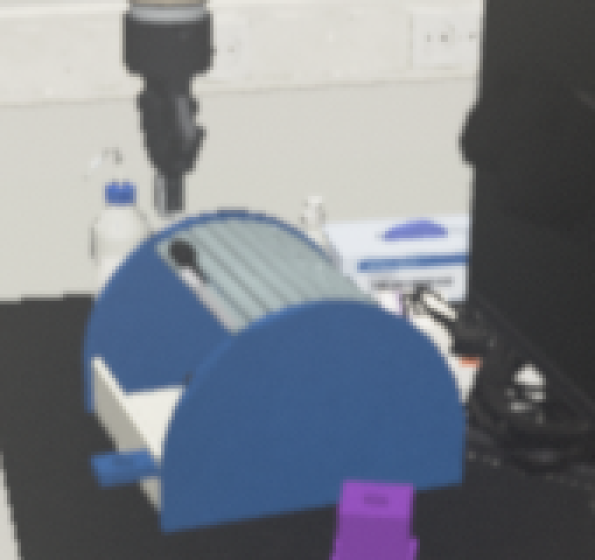

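>>> arm_command:
  commands: "1 0 -9 0 0; 1 0 -8 4 0; 1 0 0 8 0; 1 0 0 6 0; 1 0 0 4 0; 1 0 0 0 0"

```text
t: 19.65
ee_pos: [0.5281, 0.0741, 0.2267]
tool_rot: [3.129, 0.022, -1.465]
contact_force: [-0.5, 0.0, 0.9]
width: -0.001
```

```bash
python3 - <<'E'
from h import *
st();loc()
E
```

```text
t 19.65 pos [0.5281 0.0741 0.2267] rpy [ 3.1291  0.022  -1.4655] F [-0.5  0.   0.9] w -0.001 q [-0.01 -0.15  1.84  0.02  1.46  1.45]
local [-0.0667  0.0014  0.2267]
```

Around first contact; now follow the arc down in short batches.

>>> arm_command:
  commands: "1 0 11 6 0; 1 0 11 7 0; 1 0 11 8 0; 1 0 10 9 0; 1 0 9 10 0; 1 0 0 0 0"

```text
t: 20.25
ee_pos: [0.4735, 0.0684, 0.187]
tool_rot: [3.132, 0.02, -1.466]
contact_force: [0.4, 0.5, -0.4]
width: 0.001
```

```bash
python3 - <<'E'
from h import *
st();loc()
s=cap('side');cv2.imwrite('pics/m16.png',cv2.resize(s['image'][120:280,260:430],None,fx=3.5,fy=3.5,interpolation=3))
for th in(.3,.4,.5,.6,.7):print(th,np.round((proj(s,knob(th)[None])[0]+.5-[260,120])*3.5),knob(th).round(3))
E
```

```text
t 20.25 pos [0.4735 0.0684 0.187 ] rpy [ 3.1323  0.0197 -1.4657] F [ 0.4  0.5 -0.4] w 0.001 q [-0.02 -0.26  2.    0.02  1.41  1.44]
local [-0.1216  0.0017  0.187 ]
0.3 [104. 343.] [0.445 0.063 0.124]
0.4 [112. 326.] [0.453 0.064 0.139]
0.5 [122. 311.] [0.462 0.065 0.153]
0.6 [133. 296.] [0.473 0.067 0.165]
0.7 [146. 282.] [0.485 0.068 0.177]
```

View pics/m16.png

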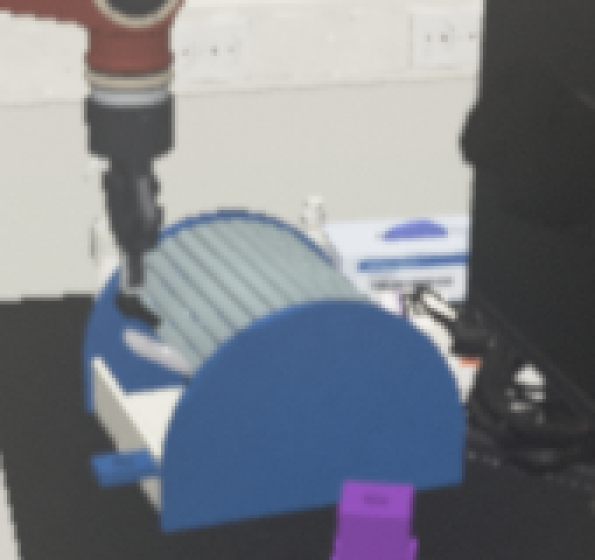

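>>> arm_command:
  commands: "1 0 8 10.5 0; 1 0 7.5 11 0; 1 0 6.5 11.5 0; 1 0 5.5 12 0; 1 0 4 8 0; 1 0 0 0 0"

```text
t: 20.9
ee_pos: [0.4426, 0.0661, 0.1339]
tool_rot: [3.138, 0.02, -1.466]
contact_force: [-0.1, 0.1, 0.7]
width: -0.002
```

```bash
python3 - <<'E'
from h import *
st();loc()
s=cap('side');cv2.imwrite('pics/m17.png',cv2.resize(s['image'][120:280,260:430],None,fx=3.5,fy=3.5,interpolation=3))
for th in(0,.1,.2,.3):print(th,np.round((proj(s,knob(th)[None])[0]+.5-[260,120])*3.5),knob(th).round(3))
E
```

```text
t 20.9 pos [0.4426 0.0661 0.1339] rpy [ 3.1384  0.0195 -1.4657] F [-0.1  0.1  0.7] w -0.002 q [-0.03 -0.29  2.12  0.02  1.32  1.43]
local [-0.1526  0.0029  0.1339]
0 [ 89. 394.] [0.43  0.062 0.076]
0.1 [ 92. 377.] [0.433 0.062 0.093]
0.2 [ 97. 360.] [0.438 0.063 0.109]
0.3 [104. 343.] [0.445 0.063 0.124]
```

View pics/m17.png

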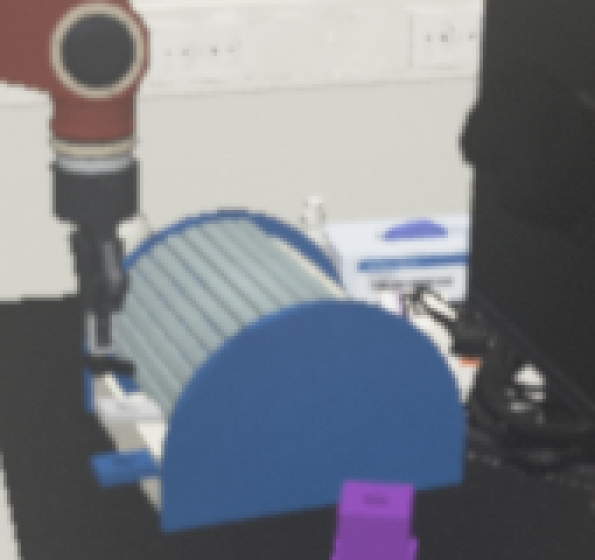

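>>> arm_command:
  commands: "1 0 3 10 0; 1 0 3 10 0; 1 0 1 4 0; 1 0 0 2 0; 1 0 0 2 0"

```text
t: 21.45
ee_pos: [0.4364, 0.0659, 0.1051]
tool_rot: [3.141, 0.019, -1.466]
contact_force: [0.8, -0.1, 1.7]
width: -0.003
```

```bash
python3 - <<'E'
from h import *
st();loc()
E
```

```text
t 21.45 pos [0.4364 0.0659 0.1051] rpy [ 3.1409  0.0193 -1.4656] F [ 0.8 -0.1  1.7] w -0.003 q [-0.03 -0.27  2.16  0.02  1.26  1.43]
local [-0.1587  0.0033  0.1051]
```

>>> arm_command:
  commands: "1 0 0 1.5 0; 1 0 0 1.5 0; 1 0 0 1.5 0; 1 0 0 1.5 0"

```text
t: 21.85
ee_pos: [0.4366, 0.0659, 0.1039]
tool_rot: [3.136, 0.019, -1.465]
contact_force: [-5.6, -0.7, 8.6]
width: 0.005
```

```bash
python3 - <<'E'
from h import *
st();loc()
E
```

```text
t 21.85 pos [0.4366 0.0659 0.1039] rpy [ 3.1361  0.0191 -1.4649] F [-5.6 -0.7  8.6] w 0.005 q [-0.03 -0.27  2.16  0.02  1.26  1.43]
local [-0.1585  0.0033  0.1039]
```

At the stop (8.6 N at the expected height). Lift off, and check it.

>>> arm_command:
  commands: "1 0 0 -15 0; 1 0 0 -30 0; 1 0 0 -40 0; 1 0 0 -40 0; -1 30 10 -10 0; -1 38 10 0 0; -1 38 0 0 0; -1 38 0 0 0; -1 30 0 0 0; -1 15 0 0 0; -1 0 0 0 0"

```text
t: 22.95
ee_pos: [0.4404, -0.1336, 0.2451]
tool_rot: [-3.136, 0.015, -1.461]
contact_force: [0.0, -0.1, -0.4]
width: 0.997
```

```bash
python3 - <<'E'
from h import *
st()
t=cap('top');s=cap('side')
overlay(t,POSE,0.,(220,160,380,310),4.,'ov_t2.png');overlay(s,POSE,0.,(270,165,410,320),4.,'ov_s2.png')
E
```

```text
t 22.95 pos [ 0.4404 -0.1336  0.2451] rpy [-3.1364  0.0148 -1.4608] F [ 0.  -0.1 -0.4] w 0.997 q [-0.47 -0.36  1.98  0.02  1.52  0.99]
```

View pics/ov_t2.png

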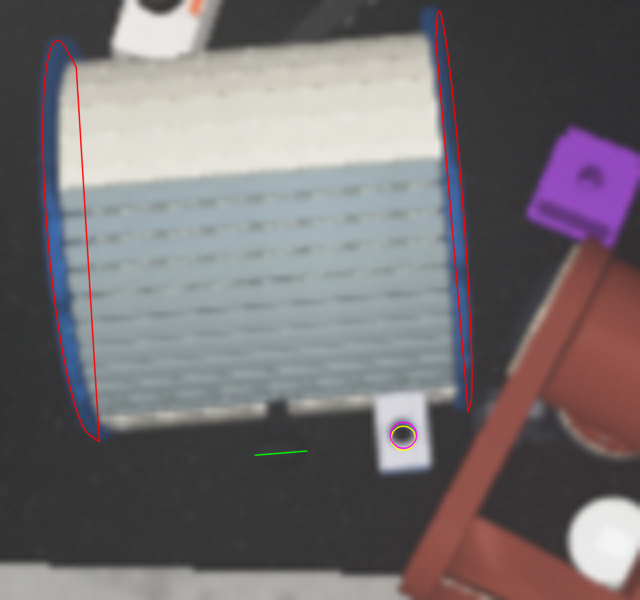

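View pics/ov_s2.png

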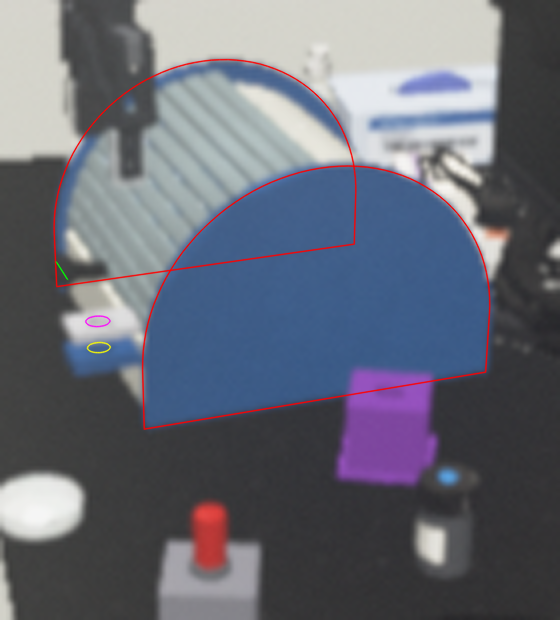

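```bash
python3 - <<'E'
from h import *
from scipy.optimize import least_squares
t=dict(np.load('pics/last_top.npz'));s=dict(np.load('pics/last_side.npz'))
def redc(c,box):
    K=4;im=cv2.resize(c['image'],None,fx=K,fy=K,interpolation=3).astype(float)
    m=(im[...,2]-np.maximum(im[...,0],im[...,1]))
    m=(m>60).astype(float); M=np.zeros_like(m);x0,y0,x1,y1=[K*b for b in box];M[y0:y1,x0:x1]=m[y0:y1,x0:x1]
    ys,xs=np.nonzero(M);return np.array([xs.mean(),ys.mean()])/K+.5/K-.5,len(xs)/K**2
def model(c,x,y):
    b=np.linspace(0,2*np.pi,40);W=np.r_[[[x+.01*np.cos(q),y+.01*np.sin(q),z] for z in(.061,.096) for q in b]]
    h=cv2.convexHull((proj(c,W)*16).astype(np.float32));m=cv2.moments(h);return np.array([m['m10'],m['m01']])/m['m00']/16,m['m00']/256
ob={}
for c,n,box in((t,'top',(425,255,450,280)),(s,'side',(310,285,335,315))):
    o,a=redc(c,box);r=least_squares(lambda p:model(c,*p)[0]-o,[.459,-.34],diff_step=1e-3);print(n,o,a,r.x,model(c,*r.x)[1]);ob[n]=o
# hole in door lug, top
g=cv2.cvtColor(t['image'],cv2.COLOR_BGR2GRAY)[260:277,313:328];K=8
G=cv2.resize(g,None,fx=K,fy=K,interpolation=3);m=(G<110).astype(np.uint8)
k,l,q,ce=cv2.connectedComponentsWithStats(m)
for i in range(1,k):
    c=ce[i]/K+.5/K-.5+[313,260];print(q[i],c,ray(t,*c,.07))
print('pred',cabw(POSE,[-.16,-.085,.07]))
E
```

```text
top [437.36363636 264.70909091] 55.0 [ 0.46303269 -0.34364426] 63.980597615707666
side [322.         298.06349206] 126.0 [ 0.4623521  -0.34000872] 136.40502215968445
[112   8   8  56 448] [327. 264.] [ 0.45734248 -0.04002806  0.07      ]
[  0  40  16  96 832] [313.07692308 270.92307692] [ 0.43704372 -0.00207655  0.07      ]
[  40   48   40   32 1152] [320.         267.66666667] [ 0.44661073 -0.02094274  0.07      ]
pred [[ 0.44479818 -0.0220508   0.07      ]]
```

```bash
python3 - <<'E'
from h import *
st();plan([.463,-.338,.17],KY)
E
```

```text
t 23.05 pos [ 0.4403 -0.1319  0.245 ] rpy [-3.1366  0.0155 -1.4586] F [0.7 0.3 0.7] w 1.0 q [-0.46 -0.36  1.99  0.02  1.52  1.  ]
n 5 dist [  22.7 -206.1  -75. ] dyaw -0.13
-1 41.7 0.2 14.4 0.03; -1 41.7 0.2 14.4 0.03; -1 41.7 0.1 14.4 0.03; -1 41.7 0.1 14.4 0.03; -1 41.7 0.1 14.4 0.03
```

>>> arm_command:
  commands: "-1 30 0 10 0; -1 40 0 15 0; -1 40 0 15 0; -1 40 0 15 0; -1 30 0 12 0; -1 15 0 5 0; -1 0 0 0 0; -1 0 0 0 0"

```text
t: 23.85
ee_pos: [0.4686, -0.3212, 0.1691]
tool_rot: [-3.13, 0.017, -1.444]
contact_force: [-0.7, 0.0, 0.5]
width: 1.0
```

```bash
python3 - <<'E'
from h import *
st();plan([.4627,-.342,.12],KY,step=20)
E
```

```text
t 23.85 pos [ 0.4686 -0.3212  0.1691] rpy [-3.1299  0.0167 -1.4436] F [-0.7  0.   0.5] w 1.0 q [-0.74 -0.02  1.82  0.02  1.35  0.7 ]
n 3 dist [ -5.9 -20.8 -49.1] dyaw -0.99
-1 6.9 3.0 16.2 0.33; -1 6.9 3.0 16.2 0.33; -1 6.9 3.0 16.2 0.33
```

>>> arm_command:
  commands: "-1 8 3 15 0.4; -1 8 3 15 0.3; -1 6 2.5 12 0.3; -1 0 0 3 0; -1 0 0 0 0"

```text
t: 24.35
ee_pos: [0.4635, -0.3411, 0.1203]
tool_rot: [-3.13, 0.017, -1.458]
contact_force: [0.2, -0.5, 0.2]
width: 0.999
```

```bash
python3 - <<'E'
from h import *
st();plan([.4627,-.342,.083],KY,step=10)
s=cap('side');cv2.imwrite('pics/m18.png',cv2.resize(s['image'][210:350,260:400],None,fx=4,fy=4,interpolation=3))
E
```

```text
t 24.35 pos [ 0.4635 -0.3411  0.1203] rpy [-3.1296  0.0173 -1.458 ] F [ 0.2 -0.5  0.2] w 0.999 q [-0.77  0.05  1.84  0.02  1.26  0.68]
n 4 dist [ -0.8  -0.9 -37.3] dyaw -0.16
-1 0.4 0.3 9.3 0.04; -1 0.4 0.3 9.3 0.04; -1 0.4 0.3 9.3 0.04; -1 0.4 0.3 9.3 0.04
```

View pics/m18.png

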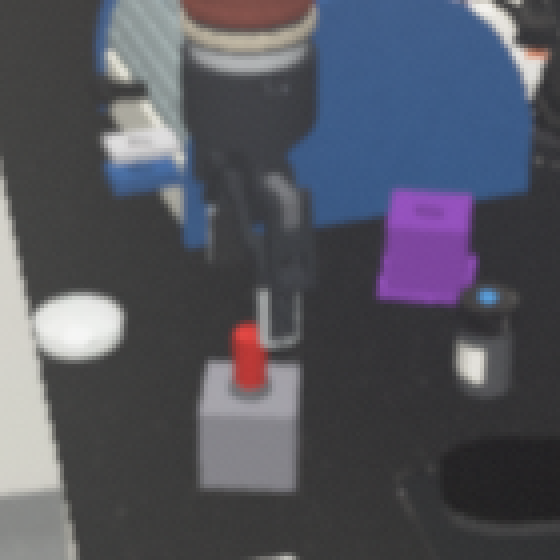

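>>> arm_command:
  commands: "-1 0 0 10 0; -1 0 0 10 0; -1 0 0 10 0; -1 0 0 5 0; -1 0 0 1 0; -1 0 0 0 0"

```text
t: 25.0
ee_pos: [0.4644, -0.3403, 0.0819]
tool_rot: [-3.129, 0.016, -1.457]
contact_force: [0.3, 0.6, 1.1]
width: 0.998
```

```bash
python3 - <<'E'
from h import *
st();plan([.4627,-.342,.083],KY,step=10)
E
```

```text
t 25.0 pos [ 0.4644 -0.3403  0.0819] rpy [-3.1287  0.0164 -1.4575] F [0.3 0.6 1.1] w 0.998 q [-0.77  0.1   1.86  0.02  1.19  0.68]
n 1 dist [-1.7 -1.7  1.1] dyaw -0.19
-1 1.5 1.8 -1.1 0.19
```

>>> arm_command:
  commands: "-1 1.5 2 -1 0; -0.3 0 0 0 0; 0.2 0 0 0 0; 0.5 0 0 0 0; 1 0 0 0 0; 1 0 0 0 0; 1 0 0 0 0; 1 0 0 0 0; 1 0 0 0 0"
  squeeze: 50

```text
t: 25.9
ee_pos: [0.4632, -0.343, 0.0848]
tool_rot: [-3.127, 0.014, -1.457]
contact_force: [0.2, -0.5, 0.8]
width: 0.215
```

```bash
python3 - <<'E'
from h import *
st()
E
```

```text
t 25.9 pos [ 0.4632 -0.343   0.0848] rpy [-3.1267  0.0138 -1.4574] F [ 0.2 -0.5  0.8] w 0.215 q [-0.78  0.09  1.86  0.02  1.19  0.67]
```

>>> arm_command:
  commands: "1 0 0 -5 0; 1 0 0 -10 0; 1 0 0 -20 0; 1 0 0 -30 0; 1 0 0 -30 0; 1 0 0 -10 0; 1 0 0 0 0; 1 0 0 0 0"

```text
t: 26.7
ee_pos: [0.4612, -0.3441, 0.1946]
tool_rot: [-3.127, 0.015, -1.457]
contact_force: [0.2, -0.4, -1.1]
width: 0.216
```

```bash
python3 - <<'E'
from h import *
st()
s=cap('side');cv2.imwrite('pics/m19.png',cv2.resize(s['image'][200:340,260:400],None,fx=4,fy=4,interpolation=3))
plan([.4457,-.0215,.2],KY,clo=1)
E
```

```text
t 26.7 pos [ 0.4612 -0.3441  0.1946] rpy [-3.1273  0.0147 -1.4575] F [ 0.2 -0.4 -1.1] w 0.216 q [-0.78 -0.03  1.78  0.02  1.39  0.67]
n 8 dist [-15.4 322.5   5.8] dyaw -0.19
1 -40.3 -2.6 -0.1 0.02; 1 -40.3 -2.6 -0.1 0.02; 1 -40.3 -2.6 -0.1 0.02; 1 -40.3 -2.6 -0.1 0.02; 1 -40.3 -2.6 -0.1 0.02; 1 -40.3 -2.6 -0.1 0.02; 1 -40.3 -2.5 -0.1 0.02; 1 -40.3 -2.5 -0.1 0.02
```

View pics/m19.png

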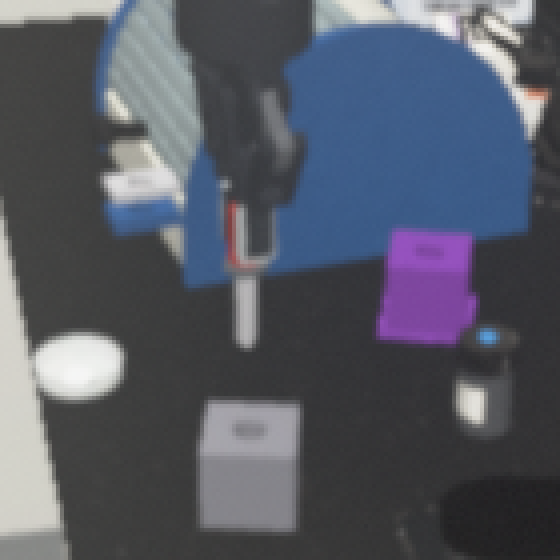

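>>> arm_command:
  commands: "1 -25 -2 0 0; 1 -40 -3 0 0; 1 -40 -3 0 0; 1 -40 -3 0 0; 1 -40 -3 0 0; 1 -40 -3 0 0; 1 -40 -3 0 0; 1 -25 0 0 0; 1 -8 0 0 0; 1 0 0 0 0; 1 0 0 0 0"

```text
t: 27.85
ee_pos: [0.4382, -0.0326, 0.1808]
tool_rot: [3.129, 0.032, -1.461]
contact_force: [-0.1, 0.4, -0.6]
width: 0.216
```

```bash
python3 - <<'E'
from h import *
s=dict(np.load('pics/last_side.npz'))
p=np.array([.4612,-.3441,.1946]);R=Ro.from_euler('xyz',[-3.1273,.0147,-1.4575]).as_matrix()
for d in(.0788-.005,.0788-.04,):
    w=p+R[:,2]*d; print(w,(proj(s,w[None])[0]+.5-[260,200])*4)
st();plan([.4457,-.0215,.17],KY,clo=1,step=15)
s=cap('side');t=cap('top');cv2.imwrite('pics/m20.png',np.hstack([cv2.resize(s['image'][180:280,260:360],None,fx=4,fy=4,interpolation=3),cv2.resize(t['image'][210:310,270:370],None,fx=4,fy=4,interpolation=3)]))
p=np.array(arm.get_state()['ee_pos']);R=Ro.from_euler('xyz',arm.get_state()['tool_rot']).as_matrix()
for d in(.0788,.0788-.04): w=p+R[:,2]*d; print(w,(proj(s,w[None])[0]+.5-[260,180])*4)
E
```

```text
[ 0.46212537 -0.342903    0.12081551] [250.15642941 335.08551681]
[ 0.46168651 -0.34347068  0.15580815] [249.18706898 282.82078045]
t 27.85 pos [ 0.4382 -0.0326  0.1808] rpy [ 3.1295  0.0317 -1.4612] F [-0.1  0.4 -0.6] w 0.216 q [-0.26 -0.35  2.09  0.03  1.43  1.2 ]
n 2 dist [  7.5  11.1 -10.8] dyaw 0.02
1 -4.9 -4.4 5.5 -0.01; 1 -4.9 -4.4 5.5 -0.01
[ 0.43718825 -0.03061265  0.10237114] [127.95679524 227.69653929]
[ 0.43779399 -0.03182529  0.14234817] [127.05267258 178.32641966]
```

View pics/m20.png

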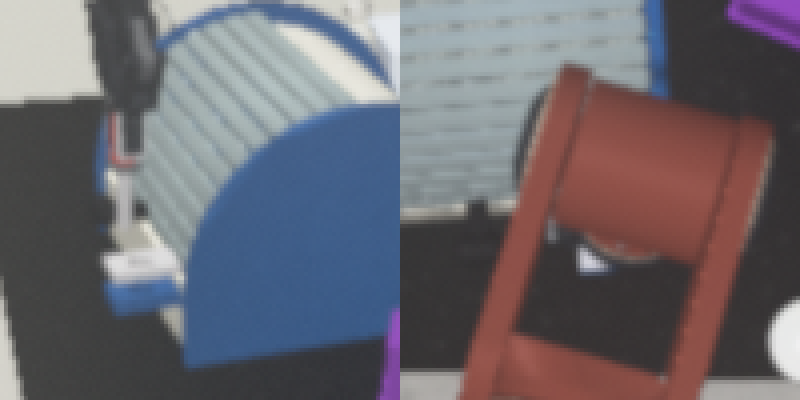

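>>> arm_command:
  commands: "1 -4 -5 2 0; 1 -4 -5 3 0; 1 0 0 3 0; 1 0 0 3 0; 1 0 0 0 0; 1 0 0 0 0"

```text
t: 28.55
ee_pos: [0.4487, -0.0255, 0.169]
tool_rot: [3.129, 0.031, -1.467]
contact_force: [0.4, 0.0, -0.9]
width: 0.213
```

```bash
cat >> h.py <<'E'
def tip(off=np.zeros(3)):
    s=arm.get_state();p=np.array(s['ee_pos']);R=Ro.from_euler('xyz',s['tool_rot']).as_matrix()
    return p+R[:,2]*.0788, R
E
python3 - <<'E'
from h import *
st();w,R=tip();print('tip',w);print('need tool',R.T@(np.array([.4457+.0015,-.0215,w[2]])-w)*1000)
s=cap('side');t=cap('top');cv2.imwrite('pics/m21.png',cv2.resize(s['image'][200:260,260:340],None,fx=8,fy=8,interpolation=3))
print('tip px',(proj(s,w[None])[0]+.5-[260,200])*8,'hole px',(proj(s,[[.4457,-.0215,.07]])[0]+.5-[260,200])*8)
E
```

```text
t 28.55 pos [ 0.4487 -0.0255  0.169 ] rpy [ 3.1291  0.0315 -1.467 ] F [ 0.4  0.  -0.9] w 0.213 q [-0.24 -0.31  2.08  0.03  1.4   1.22]
tip [ 0.44748203 -0.02310132  0.09023047]
need tool [-1.62111825  0.11393041  0.05250613]
tip px [281.44730586 314.14010789] hole px [277.85568625 361.73170809]
```

View pics/m21.png

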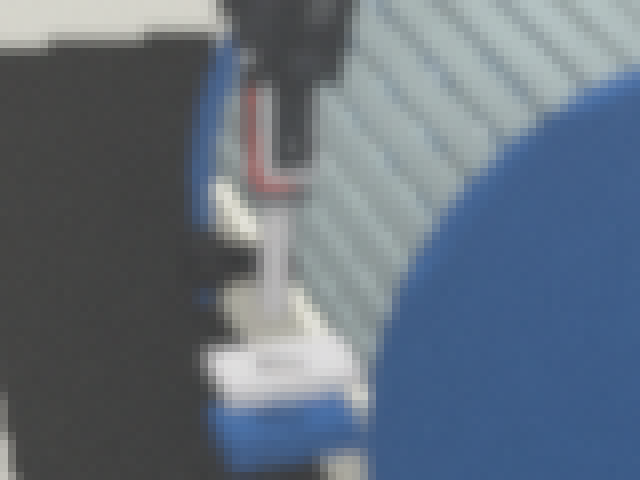

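>>> arm_command:
  commands: "1 -2.5 -2 0 0; 1 0 0 2 0; 1 0 0 2 0; 1 0 0 0 0"

```text
t: 29.05
ee_pos: [0.4507, -0.0224, 0.1654]
tool_rot: [3.13, 0.031, -1.467]
contact_force: [-0.4, -0.7, -1.1]
width: 0.214
```

```bash
python3 - <<'E'
from h import *
st();w,R=tip();print('tip',w)
s=cap('side');t=cap('top');cv2.imwrite('pics/m22.png',np.hstack([cv2.resize(s['image'][200:260,275:325],None,fx=8,fy=8,interpolation=3),cv2.resize(t['image'][240:300,295:345],None,fx=8,fy=8,interpolation=3)]))
E
```

```text
t 29.05 pos [ 0.4507 -0.0224  0.1654] rpy [ 3.1304  0.0311 -1.4668] F [-0.4 -0.7 -1.1] w 0.214 q [-0.23 -0.31  2.08  0.03  1.39  1.23]
tip [ 0.44959869 -0.02004194  0.08664397]
```

View pics/m22.png

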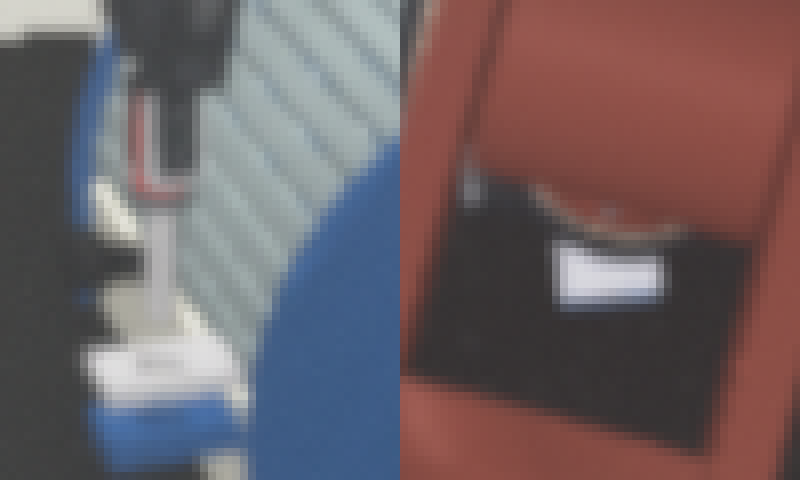

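>>> arm_command:
  commands: "1 0 0 5 0; 1 0 0 5 0; 1 0 0 4 0; 1 0 0 4 0; 1 0 0 3 0; 1 0 0 0 0"

```text
t: 29.75
ee_pos: [0.4501, -0.0218, 0.1422]
tool_rot: [3.13, 0.031, -1.467]
contact_force: [-0.2, 0.0, -0.6]
width: 0.218
```

```bash
python3 - <<'E'
from h import *
st();w,R=tip();print('tip',w)
E
```

```text
t 29.75 pos [ 0.4501 -0.0218  0.1422] rpy [ 3.1297  0.0313 -1.4671] F [-0.2  0.  -0.6] w 0.218 q [-0.23 -0.28  2.1   0.03  1.34  1.23]
tip [ 0.44892797 -0.01940863  0.06344857]
```

>>> arm_command:
  commands: "1 0 0 4 0; 1 0 0 4 0; 1 0 0 3 0; 1 0 0 3 0; 1 0 0 3 0; 1 0 0 0 0"

```text
t: 30.35
ee_pos: [0.4499, -0.0212, 0.1238]
tool_rot: [3.13, 0.031, -1.467]
contact_force: [0.0, -0.4, -0.8]
width: 0.217
```

```bash
python3 - <<'E'
from h import *
st();w,R=tip();print('tip',w)
s=cap('side');cv2.imwrite('pics/m23.png',cv2.resize(s['image'][200:260,275:325],None,fx=8,fy=8,interpolation=3))
E
```

```text
t 30.35 pos [ 0.4499 -0.0212  0.1238] rpy [ 3.1299  0.0312 -1.4671] F [ 0.  -0.4 -0.8] w 0.217 q [-0.23 -0.26  2.12  0.03  1.31  1.23]
tip [ 0.44877549 -0.01886766  0.04503972]
```

View pics/m23.png

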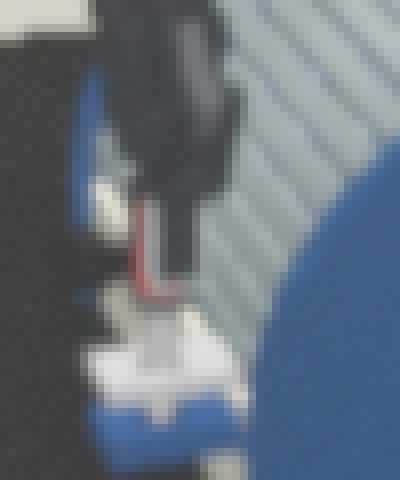

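>>> arm_command:
  commands: "1 0 0 4 0; 1 0 0 4 0; 1 0 0 4 0; 1 0 0 3 0; 1 0 0 0 0"

```text
t: 30.9
ee_pos: [0.4501, -0.0208, 0.108]
tool_rot: [3.131, 0.031, -1.467]
contact_force: [0.1, -0.3, -0.7]
width: 0.216
```

```bash
python3 - <<'E'
from h import *
st();w,R=tip();print('tip',w)
E
```

```text
t 30.9 pos [ 0.4501 -0.0208  0.108 ] rpy [ 3.1308  0.031  -1.4671] F [ 0.1 -0.3 -0.7] w 0.216 q [-0.23 -0.24  2.13  0.03  1.27  1.23]
tip [ 0.4489597  -0.01849669  0.02925615]
```

Tip is 19 mm below the store lug's face with no side force. Finishing.

>>> arm_command:
  commands: "1 0 0 3 0; 1 0 0 3 0; 1 0 0 1.5 0; 1 0 0 1 0; 1 0 0 0 0"

```text
t: 31.4
ee_pos: [0.4502, -0.0206, 0.099]
tool_rot: [3.131, 0.031, -1.467]
contact_force: [-0.6, -0.5, -1.0]
width: 0.215
```

```bash
python3 - <<'E'
from h import *
st();w,R=tip();print('tip',w)
E
```

```text
t 31.4 pos [ 0.4502 -0.0206  0.099 ] rpy [ 3.1313  0.0308 -1.4671] F [-0.6 -0.5 -1. ] w 0.215 q [-0.23 -0.23  2.13  0.03  1.25  1.23]
tip [ 0.44913652 -0.01829729  0.02028599]
```

Home height reached. Release, opening only partway at first, and lift straight up.

>>> arm_command:
  commands: "0.4 0 0 0 0; 0.2 0 0 0 0; 0 0 0 0 0; 0 0 0 0 0; 0 0 0 -8 0; 0 0 0 -20 0; 0 0 0 -30 0; 0 0 0 -40 0; 0 0 0 -30 0; 0 30 0 0 0; 0 40 0 0 0; 0 40 0 0 0; 0 40 0 0 0; 0 15 0 0 0; 0 0 0 0 0; 0 0 0 0 0"

```text
t: 33.0
ee_pos: [0.4712, -0.1938, 0.2368]
tool_rot: [3.141, 0.026, -1.463]
contact_force: [-0.0, 1.6, 0.4]
width: 0.501
```

```bash
python3 - <<'E'
from h import *
st()
s=cap('side');t=cap('top');cv2.imwrite('pics/m24.png',np.hstack([cv2.resize(s['image'][190:290,265:345],None,fx=5,fy=5,interpolation=3),cv2.resize(t['image'][210:310,280:360],None,fx=5,fy=5,interpolation=3)]))
E
```

```text
t 33.0 pos [ 0.4712 -0.1938  0.2368] rpy [ 3.1411  0.0262 -1.4634] F [-0.   1.6  0.4] w 0.501 q [-0.55 -0.21  1.88  0.02  1.49  0.91]
```

View pics/m24.png

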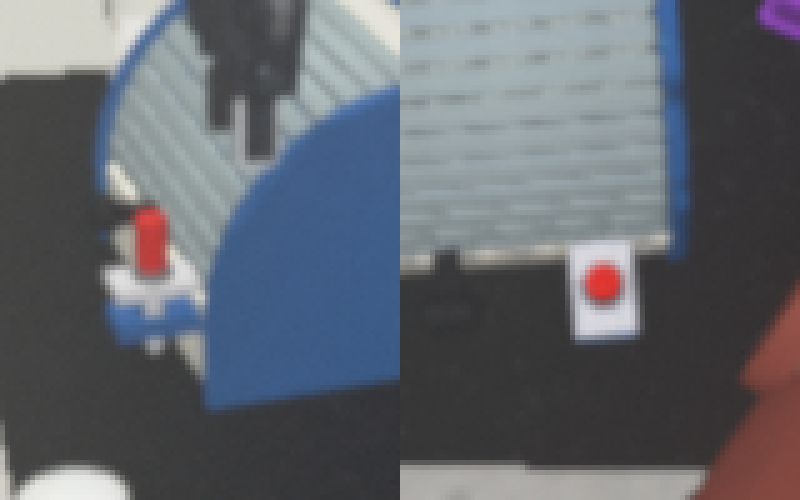

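```bash
python3 - <<'E'
from h import *
t=dict(np.load('pics/last_top.npz'));s=dict(np.load('pics/last_side.npz'))
im=cv2.resize(s['image'][215:270,280:320],None,fx=12,fy=12,interpolation=3)
cv2.imwrite('pics/m25.png',im)
T=cv2.imread('pics/top0.png');d=cv2.absdiff(T,t['image']).max(2)
cv2.imwrite('pics/m26.png',np.hstack([t['image'][150:320,120:520],cv2.cvtColor((d>50).astype(np.uint8)*255,8)[150:320,120:520]]))
P=cloud(t)
print('pin top',np.round(np.median(P[264:269,318:323].reshape(-1,3),0),3))
def m(z):return (proj(s,[[.4466,-.0205,z]])[0]+.5-[280,215])*12
for z in(.11,.075,.07,.048,.036,.02):print(z,m(z).round())
st()
E
```

```text
pin top [ 0.447 -0.021  0.109]
0.11 [174. 215.]
0.075 [179. 343.]
0.07 [180. 361.]
0.048 [183. 439.]
0.036 [184. 482.]
0.02 [186. 538.]
t 33.1 pos [ 0.4713 -0.1931  0.2367] rpy [ 3.1412  0.0259 -1.462 ] F [ 0.2 -0.1  0.8] w 0.495 q [-0.55 -0.21  1.88  0.02  1.49  0.91]
```

View pics/m25.png

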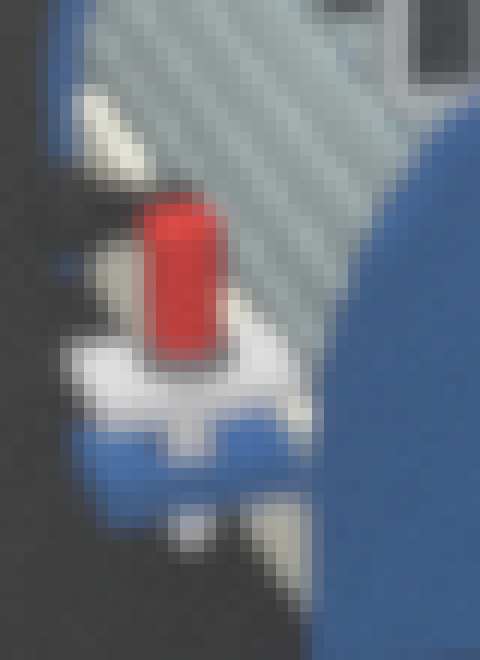

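View pics/m26.png

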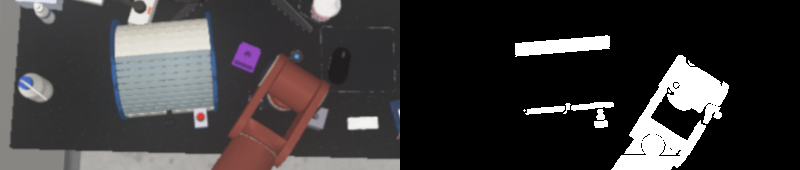

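The close-up shows the pin's collar on the shutter lug near (187,365) and its nose showing below the store lug at (190,535). The pin top measures 0.109 m against the 0.110 m expected. I'm handing the job in.

```bash
python3 -c "
from h import *
print(arm.sign_off());st()"
```

```text
the job is handed in; nothing more can be done
None
the job is handed in; nothing more can be done
```

The job is done and handed in at about 33 s of the 72 s allowed; the hand-in gives no verdict. The yellow-dot can is in the store, the shutter is shut, and the lock pin is fully home through both lugs.

- **Shutter back:** My pinch on the pull slipped off part-way through opening, at about 1.28 rad. I finished by pushing the knob with closed fingers, which took it to about 1.7 rad.
- **Can:** It was set down on the store floor near the handy spot. The pictures showed it standing with the gripper clear. It can't be seen with the shutter down, so I have no check on it after that.
- **Shutter shut:** I pushed the knob down until it pressed back with 8.6 N at the height expected for fully shut. The shutter lug's hole then lined up with the store lug's hole in the top picture to within about 2 mm.
- **Pin:** It went in with no noticeable side force. Its top measured 0.109 m high (0.110 m expected) at (0.447, −0.021), within about 1 mm of the measured hole. The side picture shows the collar on the shutter lug and the nose below the store lug.
- **Other things:** Comparing the first and last top pictures shows no change at the wash bottle, the mailer or the blue-dot can. The arm hid the dish in the last picture; it looked unmoved in the earlier ones.
- **Disagreements:** The cameras differed from the arm's own position by about 2 mm, which I corrected at the lugs by lining up the pin in the picture. The tool also tilted by up to 0.03 rad, well inside the 0.15 rad limit.

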